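# Tip bearing balls into the sample pan under the lens bridge

## Task

Take the orange scoop from its mat and gently tip all four steel balls out of it into the steel pan where it stands, on the blue ring under the low grey bridge; do not touch the balls with the fingers and do not bump the bridge. Set the scoop back upright on its mat, then slide the pan sideways, without lifting it, until it stands centred in the green ring under the lens with its handle still pointing straight out of the station, and let go. Leave the other things on the bench where they are.

Things in the scene. Friction and masses are not known exactly. Their poses are not given: they have to be found in the camera images.
- scoop_grip (a point): point on the scoop's black handle to grasp, at mid height: 48 above the scoop's underside and 115 behind its middle (-x of the scoop). The handle is a level bar 14 wide (y) x 18 tall x 110 long, from 45 to 155 behind the scoop's middle, so it can be gripped up to 40 to either side of this point along x. Axes are the scoop's: x from handle to mouth, z up
- scoop_lip (a point): middle of the front edge (mouth) of the scoop: 60 ahead (+x) of the scoop's middle and 16 above its underside. The last 30 of the floor slopes up at 25 deg to this edge, so the balls roll out only when the scoop is tipped mouth-down by more than 25 deg; tip slowly (about 35 to 40 deg in all), or they fly out too far. Scoop axes
- scoop_base (a point): centre of the underside of the orange plastic scoop: flat-floored, open at the top and over the sloping front, 105 long x 66 wide, side and back walls 26 tall, walls 3 thick, about 120 g. x from handle to mouth, z up
- ball0_center (a point): centre of steel ball 0, 16 diameter, 17 g, at the start lying loose in the scoop
- ball1_center (a point): centre of steel ball 1, 16 diameter, 17 g, at the start lying loose in the scoop
- ball2_center (a point): centre of steel ball 2, 16 diameter, 17 g, at the start lying loose in the scoop
- ball3_center (a point): centre of steel ball 3, 16 diameter, 17 g, at the start lying loose in the scoop
- pan_floor (a point): centre of the inner floor of the round steel pan, 5 above the pan's underside. Pan: 104 outside diameter at the foot, 120 at the rim, 44 tall, wall 4 thick, 0.45 kg, stands loose on the station's plate. Its black handle runs along -x of this frame; z up
- pan_grip (a point): point on the pan's handle to grasp, 155 from the pan's centre along -x, 36 above the pan's underside; the handle is a level bar 14 wide (y) x 14 tall, from 57 to 181 from the pan's centre. Axes are the pan's
- station: inspection station, fixed: aluminium base plate 240 (x) x 420 (y) x 12 thick, origin on the bench between the two rings (plate from 130 before it to 110 behind it in x). x points from the open front (robot side) to the open back, y along the row of rings. Columns 60 x 30 stand at y = +-195
- bridge: grey box across the columns, over the rings, fixed: its underside is 155 above the bench; 100 deep in x (from 60 before to 40 behind the line of rings), 420 wide, 110 tall. Origin in the middle of its underside, above the station's origin; axes as the station's. There is free room in front of and behind it
- load_mark: blue ring, 144 outside diameter, printed flat on the plate, 80 to one side (y) of the station's origin; origin at its centre, 12 above the bench. The pan starts here
- view_mark: green ring, same size, 160 from the blue one; origin at its centre. Over it the lens, a dark cylinder 48 dia, hangs from the bridge; its end is 126 above the plate (138 above the bench), its axis 10 before the ring's centre
- mat: yellow mat, 270 x 150 x 3, fixed on the bench; origin at its middle. The scoop starts on it with its middle about 30 ahead (+x) of the mat's middle
- spray: bystander: white bottle with a blue cap, 52 dia x 150 tall (origin at the centre of its underside)
- reject_cup: bystander: empty red plastic cup, 72 dia x 70 tall (origin at the centre of its underside)
- caliper: bystander: steel caliper with black head lying flat, about 160 x 50 x 15; origin under the middle of its beam, beam along x
- gauge_block: bystander: steel block 35 x 60 x 30 with a white round dial on top, 48 tall in all (origin at the centre of its underside)
- mouse: bystander: black computer mouse, 62 dia x 33 tall (origin at the centre of its underside)
- lens_jar: bystander: small jar, 52 dia x 70 tall (origin at the centre of its underside)
Mind the look-alikes: they are no part of the job. Of the things that look like the part that bears scoop_grip, the smaller one is meant.

How it is judged (in metres and radians):
On the way, in this order (a step that is already met when the one before it is completed fails the run):
1. all four balls lie in the pan, with the pan still on the blue ring (within 30 mm of its centre) (horizontal distance between each of ball0_center, ball1_center, ball2_center, ball3_center and pan_floor below 0.056 m and z of ball0_center in the frame of pan_floor between 0 and 0.035 m and z of ball1_center in the frame of pan_floor between 0 and 0.035 m and z of ball2_center in the frame of pan_floor between 0 and 0.035 m and z of ball3_center in the frame of pan_floor between 0 and 0.035 m and horizontal distance between pan_floor and load_mark below 0.03 m), for 0.2 s.
2. the scoop stands on its mat again, let go, before the pan is slid off the blue ring (still within 30 mm) (angle between scoop_base's own z axis and vertical below 0.08 rad and z of scoop_base in the frame of mat below 0.008 m and horizontal distance between scoop_base and mat below 0.11 m and contact force between scoop and the fingers below 0.1 N and horizontal distance between pan_floor and load_mark below 0.03 m), for 0.2 s.
At the end, for the whole second after the job is handed in: All four balls lie in the pan; the pan stands flat on the plate, at rest, centred within 12 mm of the green ring's centre, its handle within 0.2 rad of straight out; the scoop stands upright, at rest, flat on its mat (its middle within 90 mm of the mat's middle lengthwise and 60 mm across) (horizontal distance between each of ball0_center, ball1_center, ball2_center, ball3_center and pan_floor below 0.056 m and z of ball0_center in the frame of pan_floor between 0 and 0.035 m and z of ball1_center in the frame of pan_floor between 0 and 0.035 m and z of ball2_center in the frame of pan_floor between 0 and 0.035 m and z of ball3_center in the frame of pan_floor between 0 and 0.035 m and horizontal distance between pan_floor and view_mark below 0.012 m and angle between pan_floor's own z axis and vertical below 0.06 rad and z of pan_floor in the frame of station below 0.021 m and angle between the x axis of pan_floor and the x axis of station, either way round below 0.2 rad and linear speed of each of pan, scoop below 0.02 m/s and angle between scoop_base's own z axis and vertical below 0.08 rad and z of scoop_base in the frame of mat below 0.008 m and x of scoop_base in the frame of mat between -0.09 and 0.09 m and y of scoop_base in the frame of mat between -0.06 and 0.06 m); the robot touches nothing.
It fails at once if the pan is lifted more than 10 mm off the plate (z of pan_floor in the frame of station above 0.027 m).
It fails at once if the bridge is bumped (more than 15 N) (contact force between bridge and anything else above 15 N).
It fails at once if a ball is touched by the fingers (contact force between any of ball0, ball1, ball2, ball3 and the fingers above 0.5 N).
It fails at once if a bystander is moved by more than 30 mm (distance of any of spray, reject_cup, caliper, gauge_block, mouse, lens_jar from where it was at the start of the episode above 0.03 m).
It also fails if it takes over 72 s, if anything falls off the work surface, if the arm or the gripper's body presses on something with over 40 N, if the wrist force passes 120 N, or if a joint passes its speed limit or range.

## Robot

A 7-joint arm with a two-finger parallel gripper is mounted at the origin on the work surface. World frame = base frame: x ahead of the robot, y to its left, z up, the work surface at z = 0. Lengths are in mm, angles in rad, forces in N, time in s.
With the tool pointing down it reaches from about 350 to 900 mm from the base axis. Payload 7.2 kg.
Tool frame: the origin (TCP) lies on the centre line of the jaws, within the pads' length; the fingertips stand 8 mm ahead of it and the grasp point (between the pads) lies 11 mm behind it; z points along the fingers, y is the direction in which the jaws open and shut (so a half turn about z gives the same grasp; the last joint's range is limited). The gripper opens to 85 mm and grips with 20 to 120 N. Pads are 22 mm wide; open, the fingers measure 114 mm over their backs; the gripper's body (76 mm by 85 mm) begins 54 mm behind the grasp point. The pads swing forward as they close: fully open they stand 13 mm farther back than shut.
Start: joints at [1.275, 0.411, -0.013, 1.596, 0.006, 1.134, -0.082], TCP at [141.134, -608.859, 239.297] pointing down, gripper open.
Joint ranges: [-2.95, 2.95], [-0.29, 1.99], [-1.47, 1.44], [0.14, 2.54], [-1.03, 4.17], [0.13, 1.85], [-2.86, 2.86]. Speed limits (rad/s): [2.39, 2.39, 3.01, 3.01, 3.14, 3.14, 3.14].

## Interface

Orientations are given as a rotation vector (axis times angle).
In Python, from cell import * gives the robot as it stands.
- The arm moves only by the tool jog_arm, never from a script. Its argument "series" is a list of rows, each a list of 7 numbers: the shift along the world's x, y, z in cm, then the turn, a rotation vector about the world's x, y, z in rad, then the closure, from 0 (fully open) to 1 (shut). In form: [[x, y, z, rx, ry, rz, claw], ...]. A call has exactly 10 rows; each row is the pose to reach, as a shift and turn from the pose measured when the call began; what a row does not reach only later rows make up. A row lasts 1/12 s, in which the tool goes at most 41.7 mm and 7.16 degrees, less where a joint would pass 70% of its speed; a pose out of reach is approached as far as the arm can. A call with a gripper value outside its range is refused whole. The fingers move at their own pace and stop on an object; "grip_force" is the grip in N (left out, the last holds). Time passes only in rows, so rows that repeat a pose let the fingers close, or fill a call up. It gives the time, the measured TCP pose, the force and the opening at its end, in the units of the state.
- state(): the state, without advancing time (a new reading comes with each control period).
- read_camera(name): name is "scene" or "top" or "wrist"; returns the picture (420x560x3 uint8, red, green, blue); there is no depth.
- camera_params(name): a dict with "K" (3x3 intrinsics, pixels), "k1" (the pictures are not rectified: a ray, as slopes to the right and down, at radius r is drawn at 1 + k1 r^2 times it, then the intrinsics apply), "R" (3x3) and "t" (3): a world point X has camera coordinates R X + t. Camera axes: x right, y down, z forward; pixel columns grow to the right and rows downward; lengths in mm; the calibration is good to about 2 mm. A picture is of the moment at which its call begins: read the wrist's pose just before it. camera_params takes no time and is no camera call; for the wrist camera it gives the pose at the moment of the call.
- sign_off(): hands the job in, once; it reports no verdict.
The state is a dict: "time": time; "joint_pos": joint angles; "dq": joint speeds; "effort": joint torques, N m; "tool_pos": TCP position; "tool_rot": TCP orientation; "wrist_force": force on the tool from outside, world axes, zero at the start; "torque": the same for the moment, N m; "gripper_width": finger opening in mm.
Only numpy, scipy, OpenCV 4.12 (cv2) and the standard library are available. Lean on these libraries where they do the work, as an engineer would, in place of code of your own. Each camera call takes 0.05 s, during which the arm holds its last target.

## Working session

There is one attempt and no reset: what is moved stays moved. The work goes in short steps, Python scripts to look and compute and a tool call to move; the robot and the scene stay as the last step left them, time stands still between calls to the robot, and variables do not carry over. Pictures are saved under pics/ and viewed, and the job is handed in when it is done.

Besides the shell and the picture viewer there is one more tool, called after "Request:" as name(argument=value, ...) on one line, values as JSON. jog_arm: Moves the arm, as the interface text tells. Its arguments: {"type":"object","properties":{"series":{"type":"array","items":{"type":"array","items":{"type":"number"}}},"grip_force":{"type":"number"}},"required":["series"]}

```bash
mkdir -p pics; ls; python3 - <<'E'
from cell import *
import cv2
for n in ["scene","top","wrist"]:
    cv2.imwrite(f"pics/{n}0.png",cv2.cvtColor(read_camera(n),cv2.COLOR_RGB2BGR)); p=camera_params(n); print(n,p)
print(state())
E
```

```text
pics
scene {'K': array([[463.14719397,   0.        , 277.63637916],
       [  0.        , 463.14719397, 203.97550185],
       [  0.        ,   0.        ,   1.        ]]), 'k1': -0.14822245327499695, 'R': array([[-0.6133187 ,  0.78977449,  0.00981931],
       [ 0.45835929,  0.36601963, -0.809899  ],
       [-0.64323163, -0.49222543, -0.58648716]]), 't': array([ 319.71957277, -149.87835276, 1955.21106066])}
top {'K': array([[409.71870254,   0.        , 276.15437796],
       [  0.        , 409.71870254, 207.13289625],
       [  0.        ,   0.        ,   1.        ]]), 'k1': -0.03437419793978773, 'R': array([[ 3.63851172e-02, -9.99337613e-01,  6.76593743e-04],
       [-9.75907857e-01, -3.56777885e-02, -2.15246253e-01],
       [ 2.15127816e-01,  7.17146700e-03, -9.76559570e-01]]), 't': array([ -43.30954905,  544.80567096, 1240.51075959])}
wrist {'K': array([[329.78155064,   0.        , 280.32474126],
       [  0.        , 329.78155064, 204.59076983],
       [  0.        ,   0.        ,   1.        ]]), 'k1': -0.0679642970619902, 'R': array([[ 0.22539981, -0.97426553, -0.00126605],
       [-0.92395007, -0.214171  ,  0.31693384],
       [-0.30904886, -0.07026706, -0.9484468 ]]), 't': array([-623.83714099,  -42.41665112,  379.57328323])}
{'time': 0.15, 'joint_pos': array([ 1.27481874,  0.41174591, -0.01269695,  1.59681057,  0.00563844,
        1.13430066, -0.08220894]), 'dq': array([-0.00163672, -0.00402895, -0.00029247, -0.0001231 , -0.00011003,
        0.00077299, -0.0010444 ]), 'effort': array([ 1.45624468e-03, -6.01039338e+01,  6.82698134e-01, -2.99648952e+01,
        1.38179236e-02,  7.87837082e-03,  2.03682839e-05]), 'tool_pos': array([ 141.00369764, -608.5268056 ,  238.64467806]), 'tool_rot': array([-3.12004477e+00, -3.56909281e-01,  4.15264207e-04]), 'wrist_force': array([0.22116355, 0.49930144, 0.55108857]), 'torque': array([ 0.07031449, -0.0129846 ,  0.01336594]), 'gripper_width': 85.31214261733552}
```

View pics/scene0.png

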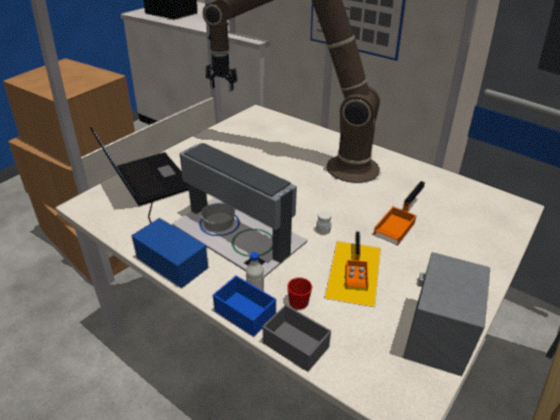

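View pics/top0.png

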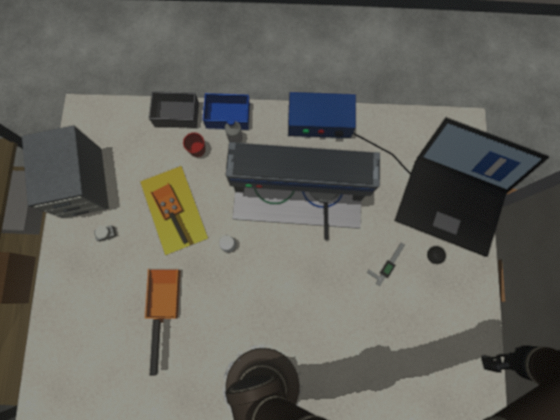

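View pics/wrist0.png

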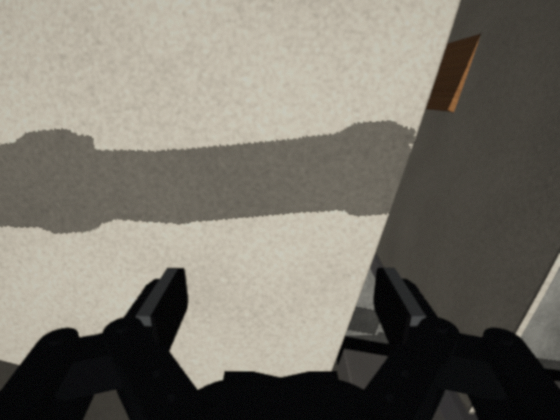

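```bash
cat > h.py <<'E'
from cell import *
import cv2, numpy as np
def ray(n,u,v,p=None):
    p=p or camera_params(n); K,k=p["K"],p["k1"]
    x=(u-K[0,2])/K[0,0]; y=(v-K[1,2])/K[1,1]
    a,b=x,y
    for _ in range(30):
        s=1+k*(a*a+b*b); a,b=x/s,y/s
    d=p["R"].T@np.array([a,b,1]); c=-p["R"].T@p["t"]
    return c,d
def at(n,u,v,z,p=None):
    c,d=ray(n,u,v,p); return c+d*(z-c[2])/d[2]
def proj(n,X,p=None):
    p=p or camera_params(n); c=p["R"]@np.array(X,float)+p["t"]; a,b=c[0]/c[2],c[1]/c[2]
    s=1+p["k1"]*(a*a+b*b); return np.array([p["K"][0,0]*a*s+p["K"][0,2],p["K"][1,1]*b*s+p["K"][1,2]])
def shot(n,f):
    im=cv2.cvtColor(read_camera(n),cv2.COLOR_RGB2BGR); cv2.imwrite("pics/"+f+".png",im); return im
def crop(f,out,x0,y0,x1,y1,s):
    im=cv2.imread("pics/"+f+".png")[y0:y1,x0:x1]
    cv2.imwrite("pics/"+out+".png",cv2.resize(im,None,fx=s,fy=s,interpolation=cv2.INTER_CUBIC))
E
python3 - <<'E'
from h import *
crop("top0","t_scoop",130,155,230,265,5)
crop("top0","t_stat",220,130,390,250,4)
E
```

```text
(no output)
```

View pics/t_scoop.png

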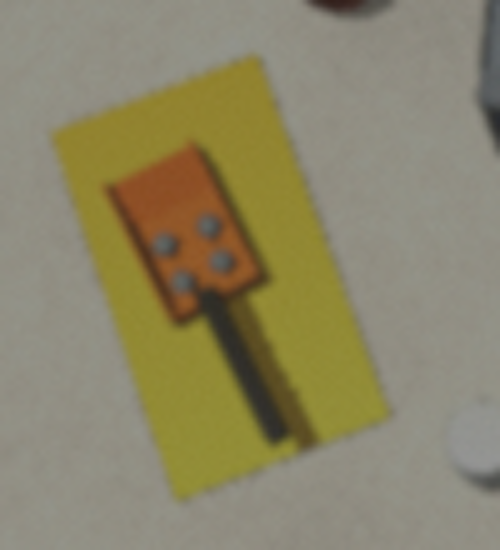

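View pics/t_stat.png

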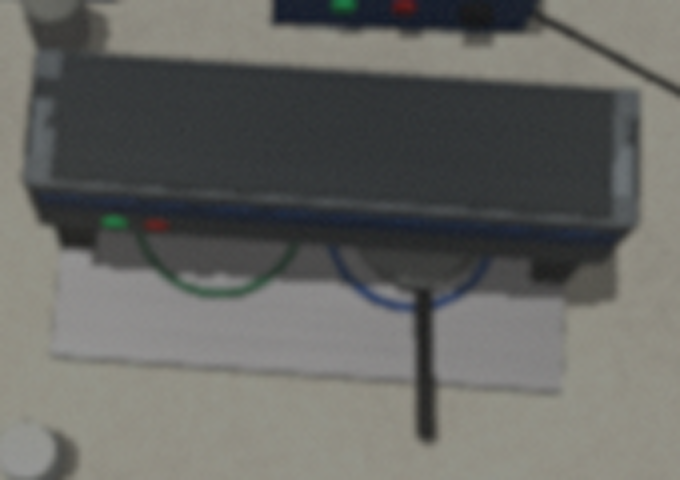

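```bash
python3 - <<'E'
from h import *
np.set_printoptions(precision=1,suppress=True)
m=[at("top",130+a/5,155+b/5,3) for a,b in [(52,132),(262,55),(390,413),(182,500)]]
m=np.array(m);print(m, m.mean(0)); 
for i in range(4): print(np.linalg.norm(m[i]-m[(i+1)%4]))
d=m[1]-m[2]+m[0]-m[3]; print("mat yaw",np.arctan2(d[1],d[0]))
h1=at("top",130+278/5,155+440/5,60);h0=at("top",130+207/5,155+292/5,60);print("handle",h1,h0,np.linalg.norm(h1-h0),np.arctan2(*(h0-h1)[[1,0]]))
for a,b in [(107,187),(195,142),(178,325),(270,278)]: print(at("top",130+a/5,155+b/5,29))
print("balls",[at("top",130+a/5,155+b/5,14) for a,b in [(165,244),(209,227),(182,281),(223,261)]])
f=[at("top",220+a/4,130+b/4,12) for a,b in [(52,355),(560,390)]];f=np.array(f);e=f[1]-f[0];print(f,np.linalg.norm(e))
yaw=np.arctan2(e[1],e[0])+np.pi/2;print("st yaw",yaw)
X=np.array([np.cos(yaw),np.sin(yaw),0]);Y=np.array([-X[1],X[0],0])
o=f.mean(0)+130*X;o[2]=0;print("station",o,"load",o-80*Y,"view",o+80*Y)
p1=at("top",220+427/4,130+440/4,12+43);p0=at("top",220+424/4,130+292/4,12+43);print("panh",p1,p0,np.linalg.norm(p1-p0),np.arctan2(*(p0-p1)[[1,0]]))
print("pan centre",p1+181*X)
E
```

```text
[[630.5 437.8   3. ]
 [689.7 300.3   3. ]
 [448.6 195.5   3. ]
 [386.8 326.5   3. ]] [538.9 315.    3. ]
149.66319634982702
262.9243624991555
144.7644551148594
267.9347774909816
mat yaw 0.4191843047938034
handle [421.2 254.4  60. ] [513.4 307.4  60. ] 106.36816229892273 0.5208570527639643
[587.3 388.1  29. ]
[619.9 332.9  29. ]
[497.1 332.5  29. ]
[530.3 275.5  29. ]
balls [array([553.6, 350.5,  14. ]), array([566.2, 322.4,  14. ]), array([529.2, 336.9,  14. ]), array([543.6, 311. ,  14. ])]
[[ 512.4  116.6   12. ]
 [ 498.5 -298.7   12. ]] 415.58303491423766
st yaw -0.03350105891346411
station [635.4 -95.4   0. ] load [ 632.7 -175.4    0. ] view [638.  -15.5   0. ]
panh [ 447.5 -185.5   55. ] [ 566.3 -181.9   55. ] 118.87851920926765 0.03025138856249704
pan centre [ 628.4 -191.6   55. ]
```

```bash
python3 - <<'E'
from h import *
from scipy.spatial.transform import Rotation as Ro
np.set_printoptions(precision=2,suppress=True)
s=state();p=camera_params("wrist");c=-p["R"].T@p["t"];T=Ro.from_rotvec(s["tool_rot"]).as_matrix()
print("cam",c,T.T@(c-s["tool_pos"]),"view dir",T.T@p["R"][2]);print(T)
for n,u,v,z in [("jar",228,243,70),("cal",388,268,10),("cup",195,145,70),("spray",234,131,150)]: print(n,at("top",u,v,z))
E
```

```text
cam [ 218.73 -590.2   372.66] [  79.84   -0.47 -134.02] view dir [-0.32 -0.    0.95]
[[ 0.97  0.23 -0.  ]
 [ 0.23 -0.97  0.  ]
 [-0.   -0.   -1.  ]]
jar [424.89 121.    70.  ]
cal [ 370.51 -388.25   10.  ]
cup [741.38 248.56  70.  ]
spray [761.   114.25 150.  ]
```

Request:
jog_arm(series=[[0.5,1,0.5,0,0,0.08,0],[1.5,3,1.5,0,0,0.2,0],[3,5,3,0,0,0.3,0],[4,6.5,4,0,0,0.4,0],[5,8,5,0,0,0.5,0],[6,9.5,6,0,0,0.6,0],[7,11,6,0,0,0.7,0],[8,12.5,6,0,0,0.8,0],[9,13.5,6,0,0,0.9,0],[10,15,6,0,0,1.0,0]])

```text
time: 0.98
tool_pos: [241.2, -458.2, 298.5]
tool_rot: [-2.563, -1.815, 0.002]
wrist_force: [-0.5, 0.0, 0.1]
gripper_width: 85.7
```

```bash
python3 -c "
from h import *
print(state()['joint_pos'].round(2))"
```

```text
[ 1.21  0.2  -0.26  1.76  0.05  1.2   0.6 ]
```

Request:
jog_arm(series=[[1,1.5,0,0,0,0.1,0],[2,3,0,0,0,0.2,0],[3,4.5,0,0,0,0.3,0],[4,6,0,0,0,0.4,0],[5,7.5,0,0,0,0.5,0],[6,9,0,0,0,0.6,0],[7,10.5,0,0,0,0.7,0],[8,12,0,0,0,0.8,0],[9,13.5,0,0,0,0.9,0],[9.5,14.5,0,0,0,0.96,0]])

```text
time: 1.82
tool_pos: [337.2, -311.5, 298.5]
tool_rot: [-1.425, -2.799, 0.001]
wrist_force: [0.6, -0.5, -0.1]
gripper_width: 85.1
```

Request:
jog_arm(series=[[1,1.5,0,0,0,0.1,0],[2,3,0,0,0,0.2,0],[3,4.5,0,0,0,0.3,0],[4,6,0,0,0,0.4,0],[5,7.5,0,0,0,0.5,0],[6,9,0,0,0,0.6,0],[7,10.5,0,0,0,0.7,0],[8,12,0,0,0,0.8,0],[9,13,0,0,0,0.88,0],[9.5,13.5,0,0,0,0.92,0]])

```text
time: 2.65
tool_pos: [433.1, -174.8, 298.5]
tool_rot: [0.025, 3.141, -0.001]
wrist_force: [-0.6, 0.4, -0.1]
gripper_width: 85.5
```

```bash
python3 -c "
from h import *
shot('wrist','w1');s=state()
print(s['joint_pos'].round(2),s['tool_pos'],s['tool_rot'],s['dq'].round(2))
np.savez('w1.npz',**camera_params('wrist'))"
```

```text
[ 0.92  0.15 -0.7   1.84  0.1   1.19  1.74] [ 433.54632198 -174.54311866  298.49786572] [ 2.33157814e-02  3.14076060e+00 -3.42731341e-04] [ 0.02 -0.01  0.03  0.01 -0.01  0.   -0.06]
```

View pics/w1.png

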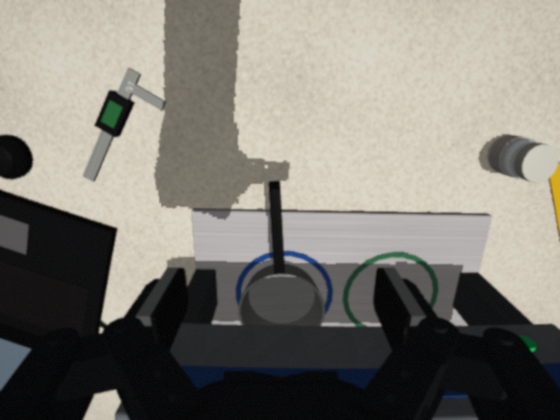

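```bash
python3 -c "
from h import *
crop('w1','w1c',180,170,500,340,2.5)"
```

```text
(no output)
```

View pics/w1c.png

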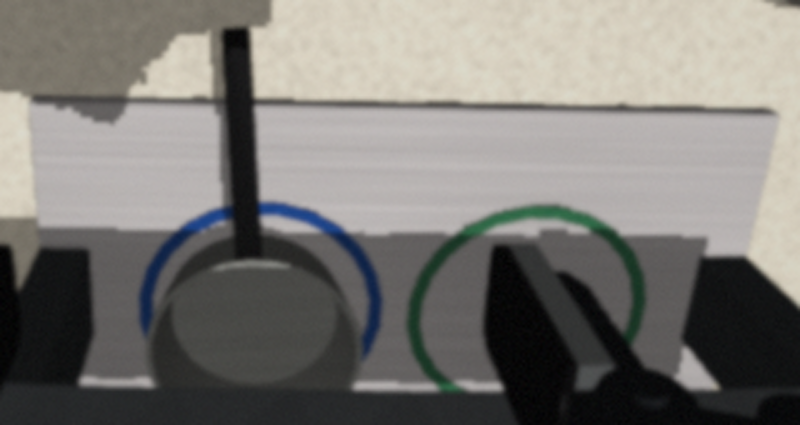

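```bash
cat > m1.py <<'E'
from h import *
from scipy.optimize import least_squares
np.set_printoptions(precision=1,suppress=True)
p=dict(np.load('w1.npz'))
P=lambda a,b,z:at("wrist",180+a/2.5,170+b/2.5,z,p)
def circ(pts):
    X=np.array([P(a,b,12)[:2] for a,b in pts]);r=least_squares(lambda c:np.hypot(*(X-c[:2]).T)-72,X.mean(0)+[10,0]);return r.x,r.fun
print("blue",circ([(262,203),(380,290),(140,300),(155,255),(345,240),(373,340),(210,213)]))
print("green",circ([(545,205),(410,310),(644,290),(633,250),(430,257),(465,227),(422,365),(600,220)]))
f=np.array([P(32,98,12),P(775,110,12)]);e=f[1]-f[0];print(f,np.linalg.norm(e));yaw=np.arctan2(e[1],e[0])-np.pi/2;print("yaw",yaw)
X=np.array([np.cos(yaw),np.sin(yaw),0]);Y=np.array([-X[1],X[0],0]);o=f.mean(0)+130*X;print("st",o,o-80*Y,o+80*Y)
h1=P(236,30,55);h0=P(247,258,55);d=(h0-h1)/np.linalg.norm(h0-h1);print("h",h1,h0,np.linalg.norm(h1-h0),np.arctan2(d[1],d[0]),"pan c",h1+181*d)
E
python3 m1.py
```

```text
blue (array([ 633.5, -172.8]), array([ 1. ,  1.1, -0.9,  0.1, -2.2, -0.3,  0.3]))
green (array([636.7, -11.8]), array([-0.2, -1. , -0.7, -0. ,  0.7,  0.1, -0.7, -0.6]))
[[ 495.8 -294.4   12. ]
 [ 509.4  117.5   12. ]] 412.1161404203947
yaw -0.032970576977360055
st [632.5 -92.7  12. ] [ 629.9 -172.6   12. ] [635.2 -12.7  12. ]
h [ 448.4 -181.8   55. ] [ 570.7 -178.7   55. ] 122.3840731206918 0.025578159015097253 pan c [ 629.3 -177.2   55. ]
```

Request:
jog_arm(series=[[0,2,0,0,0,0.05,0],[0,5,0,0,0,0.1,0],[0,9,0,0,0,0.16,0],[0,13,0,0,0,0.22,0],[0,17,0,0,0,0.28,0],[0,21,0,0,0,0.34,0],[0,25,0,0,0,0.4,0],[-0.5,29,0,0,0,0.45,0],[-1,33,0,0,0,0.5,0],[-1,36,0,0,0,0.55,0]])

```text
time: 3.53
tool_pos: [422.0, 188.1, 298.8]
tool_rot: [-0.834, 3.028, -0.001]
wrist_force: [1.2, -0.4, 0.1]
gripper_width: 85.6
```

Request:
jog_arm(series=[[0,2,0,0,0,0,0],[0,4,0,0,0,0,0],[0,5,-1,0,0,0,0],[0,6,-2,0,0,0,0],[0,7,-3,0,0,0,0],[0,7,-4,0,0,0,0],[0,7,-5,0,0,0,0],[0,7,-5,0,0,0,0],[0,7,-5,0,0,0,0],[0,7,-5,0,0,0,0]])

```text
time: 4.37
tool_pos: [422.3, 257.4, 249.1]
tool_rot: [-0.832, 3.028, -0.001]
wrist_force: [-0.4, 0.4, -0.5]
gripper_width: 85.4
```

```bash
python3 -c "
from h import *
shot('wrist','w2');s=state()
print(s['joint_pos'].round(2),s['tool_pos'],s['tool_rot'],s['dq'].round(2))
np.savez('w2.npz',**camera_params('wrist'))"
```

```text
[ 0.19  0.34 -1.02  1.85  0.32  1.13  1.16] [422.43283804 257.65214657 249.29052145] [-8.31655190e-01  3.02743599e+00 -7.85643205e-04] [-0. -0. -0. -0.  0. -0. -0.]
```

View pics/w2.png

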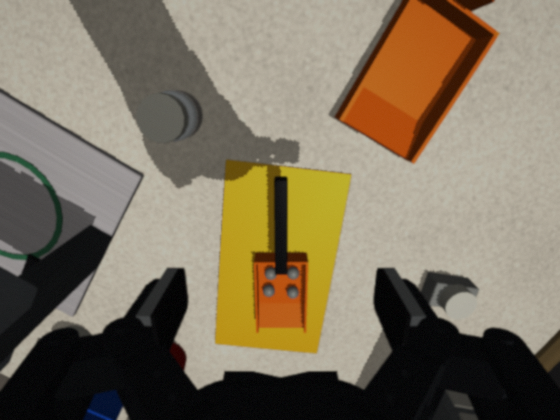

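```bash
python3 -c "
from h import *
crop('w2','w2c',200,150,360,360,3)"
```

```text
(no output)
```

View pics/w2c.png

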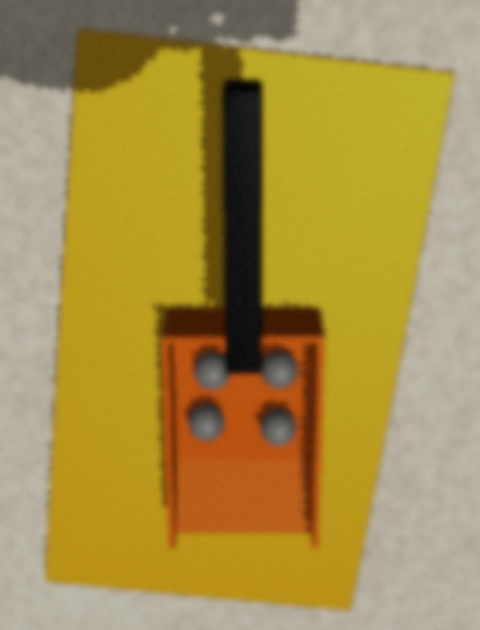

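```bash
cat > m2.py <<'E'
from h import *
np.set_printoptions(precision=1,suppress=True)
p=dict(np.load('w2.npz'))
P=lambda a,b,z:at("wrist",200+a/3,150+b/3,z,p)
h1=P(243,94,60);h0=P(243,372,60);d=(h0-h1)/np.linalg.norm(h0-h1);print("h",h1,h0,np.linalg.norm(h1-h0),np.arctan2(d[1],d[0]),"c from back",h1+155*d,"from front",h0+45*d)
b=[P(160,337,29),P(325,334,29)];fr=[P(172,546,29),P(316,546,29)]
print(b,fr, np.linalg.norm(b[1]-b[0]));
q=(fr[0]+fr[1]-b[0]-b[1]);print(np.linalg.norm(q)/2,np.arctan2(q[1],q[0]),(b[0]+b[1])/2+45*q/np.linalg.norm(q))
lip=P(243,532,19);print("lip",lip, lip-60*d)
m=np.array([P(a,b,3) for a,b in [(78,30),(453,71),(350,608),(47,581)]]);print(m.mean(0),[np.linalg.norm(m[i]-m[i-1]) for i in range(4)]);e=m[2]+m[3]-m[0]-m[1];print("mat yaw",np.arctan2(e[1],e[0]))
print("handle back edge proj", h1)
E
python3 m2.py
```

```text
h [422.3 259.2  60. ] [513.8 313.6  60. ] 106.5039240147983 0.5364055185698567 c from back [555.5 338.4  60. ] from front [552.5 336.6  60. ]
[array([532.8, 286. ,  29. ]), array([497.7, 342.4,  29. ])] [array([620.7, 340.9,  29. ]), array([588.4, 395.3,  29. ])] 66.36226510678097
104.32562963809696 0.5427895615695763 [553.8 337.5  29. ]
lip [605.2 368.   19. ] [553.6 337.3  19. ]
[537.3 320.8   3. ] [np.float64(268.23008469131383), np.float64(147.89794629443665), np.float64(268.0531088219578), np.float64(147.12379483516736)]
mat yaw 0.4226379591259683
handle back edge proj [422.3 259.2  60. ]
```

Request:
jog_arm(series=[[-0.1,0,-0.5,0.03,-0.05,0,0],[-0.3,-0.1,-1.5,0.06,-0.1,0,0],[-0.5,-0.2,-3,0.09,-0.15,0,0],[-0.7,-0.3,-5,0.12,-0.2,0,0],[-0.9,-0.4,-7,0.15,-0.25,0,0],[-1,-0.5,-9,0.18,-0.3,0,0],[-1.2,-0.6,-10.5,0.21,-0.35,0,0],[-1.4,-0.7,-11.5,0.24,-0.4,0,0],[-1.4,-0.75,-12.1,0.269,-0.449,0,0],[-1.4,-0.75,-12.1,0.269,-0.449,0,0]])

```text
time: 5.25
tool_pos: [413.5, 248.0, 132.1]
tool_rot: [-0.693, 2.548, 0.167]
wrist_force: [0.8, -0.3, -0.1]
gripper_width: 85.4
```

```bash
cat > st.py <<'E'
from h import *
from scipy.spatial.transform import Rotation as Ro
np.set_printoptions(precision=3,suppress=True)
s=state();T=Ro.from_rotvec(s["tool_rot"]).as_matrix();print(s["time"],s["joint_pos"],"tcp",s["tool_pos"],"grasp",s["tool_pos"]-11*T[:,2]);print("x",T[:,0],"y",T[:,1],"z",T[:,2],"F",s["wrist_force"],s["gripper_width"])
E
python3 st.py; python3 -c "
from h import *
shot('wrist','w3')
np.savez('w3.npz',**camera_params('wrist'))"
```

```text
5.25 [-0.144  0.177 -0.605  2.416  1.228  0.212  0.217] tcp [413.496 248.048 132.13 ] grasp [408.803 245.418 141.724]
x [-0.751 -0.444 -0.489] y [-0.504  0.864 -0.01 ] z [ 0.427  0.239 -0.872] F [ 0.81  -0.308 -0.113] 85.37128226679405
```

View pics/w3.png

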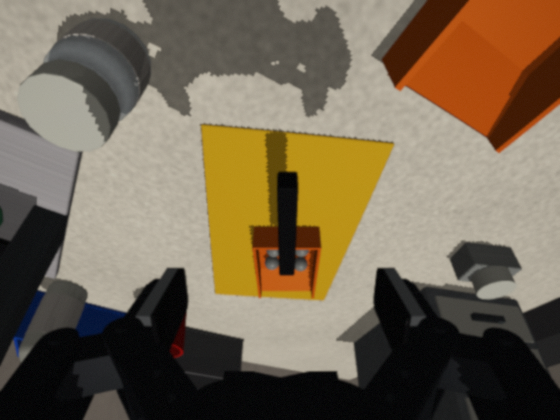

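Request:
jog_arm(series=[[0.2,0.4,-0.8,0,0,0,0],[0.4,0.7,-1.6,0,0,0,0],[0.8,1.0,-3,0,0,0,0],[1.3,1.3,-4,0,0,0,0],[1.8,1.6,-5,0,0,0,0],[2.3,1.9,-6,0,0,0,0],[2.8,2.2,-7,0,0,0,0],[3.3,2.5,-8,0,0,0,0],[3.6,2.7,-8.6,0,0,0,0],[3.8,2.8,-9.1,0,0,0,0]])

```text
time: 6.13
tool_pos: [452.1, 276.0, 40.6]
tool_rot: [-0.69, 2.547, 0.168]
wrist_force: [0.5, -0.2, 0.0]
gripper_width: 85.5
```

```bash
python3 st.py; python3 -c "
from h import *
shot('wrist','w4')
np.savez('w4.npz',**camera_params('wrist'))"
```

```text
6.1333 [-0.151  0.507 -0.646  2.372  2.018  0.41  -0.508] tcp [452.08  276.007  40.63 ] grasp [447.369 273.374  50.215]
x [-0.751 -0.442 -0.491] y [-0.503  0.864 -0.01 ] z [ 0.428  0.239 -0.871] F [ 0.513 -0.218  0.035] 85.49379497959605
```

View pics/w4.png

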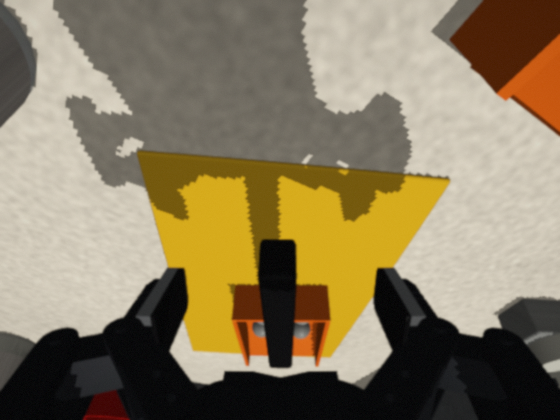

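Request:
jog_arm(series=[[0,0,0,0,0,0,0.3],[0,0,0,0,0,0,0.5],[0,0,0,0,0,0,0.65],[0,0,0,0,0,0,0.75],[0,0,0,0,0,0,0.85],[0,0,0,0,0,0,1],[0,0,0,0,0,0,1],[0,0,0,0,0,0,1],[0,0,0,0,0,0,1],[0,0,0,0,0,0,1]], grip_force=80)

```text
time: 7.02
tool_pos: [451.8, 275.9, 40.1]
tool_rot: [-0.691, 2.548, 0.168]
wrist_force: [-3.0, -2.8, 4.8]
gripper_width: 12.6
```

```bash
python3 st.py; python3 -c "
from h import *
shot('wrist','w5')
np.savez('w5.npz',**camera_params('wrist'))"
```

```text
7.0167 [-0.153  0.507 -0.644  2.372  2.021  0.409 -0.511] tcp [451.845 275.901  40.139] grasp [447.139 273.269  49.727]
x [-0.751 -0.442 -0.49 ] y [-0.503  0.864 -0.009] z [ 0.428  0.239 -0.872] F [-2.996 -2.754  4.761] 12.630605827082693
```

View pics/w5.png

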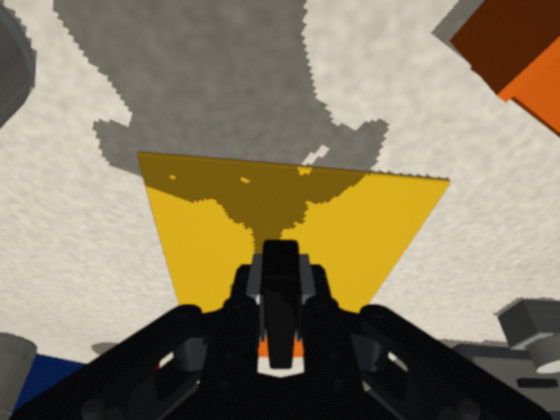

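```bash
cat > plan.py <<'E'
from h import *
import sys
from scipy.spatial.transform import Rotation as Ro
def S(yaw,pitch): return Ro.from_euler("zy",[yaw,pitch])   # intrinsic? use matrix product
def Sm(yaw,pitch): return (Ro.from_rotvec([0,0,yaw])*Ro.from_rotvec([0,pitch,0]))
# grasp: tool at grasp time
TP=np.array([451.845,275.901,40.139]); TR=Ro.from_rotvec([-0.691,2.548,0.168])
import os
if os.path.exists("tr.npy"): TR=Ro.from_rotvec(np.load("tr.npy"))
B=np.array([553.8,337.4,3.0]); S0=Sm(0.54,0)
G=np.array([-125.,0,48]); L=np.array([60.,0,16])
rel_R=S0.inv()*TR; rel_t=S0.inv().apply(TP-B)   # tool in scoop frame
def cur():
    s=state(); R=Ro.from_rotvec(s["tool_rot"]); Sc=R*rel_R.inv(); b=s["tool_pos"]-Sc.apply(rel_t)
    m=Sc.as_matrix(); yaw=np.arctan2(m[1,0],m[0,0]); pitch=np.arcsin(-m[2,0])
    return s,R,Sc,b,yaw,pitch
def tool(pt,at_,yaw,pitch):
    Sc=Sm(yaw,pitch); b=np.array(at_)-Sc.apply(pt); return b+Sc.apply(rel_t),Sc*rel_R,b,Sc
def rows(pt,a1,yaw1,pitch1,n=10,prof="s"):
    s,R,Sc,b,yaw,pitch=cur(); a0=b+Sc.apply(pt); a1=np.array(a1,float); out=[]
    for i in range(1,11):
        u=min(i/n,1); w=u*u*(3-2*u) if prof=="s" else u
        p,r,_,_=tool(pt,a0+(a1-a0)*w,yaw+(yaw1-yaw)*w,pitch+(pitch1-pitch)*w)
        out.append(list(np.round((p-s["tool_pos"])/10,2))+list(np.round((r*R.inv()).as_rotvec(),3))+[1])
    print("[" + ", ".join("["+", ".join("%g"%v for v in o)+"]" for o in out)+"]")
    p,r,b,Sc=tool(pt,a1,yaw1,pitch1); print("end base",b.round(1),"lip",(b+Sc.apply(L)).round(1),"grip",(b+Sc.apply(G)).round(1),"toolz",r.as_matrix()[:,2].round(2))
def show():
    s,R,Sc,b,yaw,pitch=cur(); print("t",round(s["time"],2),"q",s["joint_pos"].round(2),"base",b.round(1),"lip",(b+Sc.apply(L)).round(1),"grip",(b+Sc.apply(G)).round(1),"yaw %.3f pitch %.3f roll-ish %.3f"%(yaw,pitch,Sc.as_matrix()[2,1]),"F",s["wrist_force"].round(1),"w",s["gripper_width"].round(1))
E
python3 - <<'E'
from h import *
np.save("tr.npy",state()["tool_rot"])
from plan import *
show()
rows(G,[450,268,150],0.54,0.17)
E
```

```text
Traceback (most recent call last):
  File "plan.py", line 28, in show
    s,R,Sc,b,yaw,pitch=cur(); print("t",round(s["time"],2),"q",s["joint_pos"].round(2),"base",b.round(1),"lip",(b+Sc.apply(L)).round(1),"grip",(b+Sc.apply(G)).round(1),"yaw %.3f pitch %.3f roll-ish %.3f"%(yaw,pitch,Sc.as_matrix()[2,1]),"F",s["wrist_force"].round(1),"w",s["gripper_width"].round(1))
                                                                                                                                                                                                                                                                              ^^^^^^^^^^^^^^^^^^^^^^^^
AttributeError: 'float' object has no attribute 'round'
```

```bash
sed -i 's/s\["gripper_width"\].round(1)/round(s["gripper_width"],1)/; s/(p-s\["tool_pos"\])\/10,2/(p-s["tool_pos"])\/10,1/; s/as_rotvec(),3)/as_rotvec(),2)/' plan.py
python3 - <<'E'
from plan import *
show()
rows(G,[450,268,150],0.54,0.15)
E
```

```text
t 7.07 q [-0.15  0.51 -0.64  2.37  2.02  0.41 -0.51] base [553.7 337.4   3. ] lip [605.2 368.2  19. ] grip [446.5 273.1  51. ] yaw 0.540 pitch 0.000 roll-ish -0.000 F [-2.8 -1.8  5.9] w 12.8
[[0, -0, 0.3, -0, 0, -0, 1], [0, -0.1, 1, -0.01, 0.01, -0, 1], [0, -0.1, 2.1, -0.02, 0.03, 0, 1], [0.1, -0.2, 3.5, -0.03, 0.05, 0, 1], [0.1, -0.3, 4.9, -0.04, 0.06, 0, 1], [0.1, -0.4, 6.4, -0.05, 0.08, 0, 1], [0.2, -0.5, 7.7, -0.06, 0.1, 0, 1], [0.2, -0.5, 8.8, -0.07, 0.12, -0, 1], [0.2, -0.6, 9.6, -0.07, 0.13, -0, 1], [0.2, -0.6, 9.8, -0.08, 0.13, -0, 1]]
end base [549.9 327.9  83.9] lip [602.8 359.6  90.7] grip [450. 268. 150.] toolz [ 0.31  0.17 -0.94]
```

Request:
jog_arm(series=[[0,0,0.3,0,0,0,1],[0,-0.1,1,-0.01,0.01,0,1],[0,-0.1,2.1,-0.02,0.03,0,1],[0.1,-0.2,3.5,-0.03,0.05,0,1],[0.1,-0.3,4.9,-0.04,0.06,0,1],[0.1,-0.4,6.4,-0.05,0.08,0,1],[0.2,-0.5,7.7,-0.06,0.1,0,1],[0.2,-0.5,8.8,-0.07,0.12,0,1],[0.2,-0.6,9.6,-0.07,0.13,0,1],[0.2,-0.6,9.8,-0.08,0.13,0,1]])

```text
time: 7.9
tool_pos: [454.9, 270.0, 140.5]
tool_rot: [-0.729, 2.692, 0.118]
wrist_force: [0.8, 0.2, -1.4]
gripper_width: 13.1
```

```bash
python3 - <<'E'
from plan import *
show()
rows(G,[445,130,155],0.75,0.15)
shot('wrist','w6');shot('scene','s6');crop('s6','s6c',280,180,480,330,4)
E
```

```text
t 7.9 q [-0.02  0.3  -0.74  2.19  0.65  0.45  0.85] base [550.9 327.8  85.7] lip [603.9 359.4  92.5] grip [451.1 268.1 152.1] yaw 0.539 pitch 0.152 roll-ish 0.000 F [ 0.8  0.2 -1.4] w 13.1
[[-0, -0.4, 0, -0, -0, 0.01, 1], [-0.1, -1.4, 0, -0, -0, 0.02, 1], [-0.1, -3, 0.1, -0, -0, 0.05, 1], [-0.2, -4.8, 0.1, -0, -0, 0.07, 1], [-0.3, -6.9, 0.1, 0, -0, 0.11, 1], [-0.4, -8.9, 0.2, 0, -0, 0.14, 1], [-0.5, -10.8, 0.2, 0, -0, 0.17, 1], [-0.6, -12.3, 0.3, 0, -0, 0.19, 1], [-0.6, -13.3, 0.3, 0, -0, 0.21, 1], [-0.7, -13.7, 0.3, 0, -0, 0.21, 1]]
end base [530.2 209.4  88.9] lip [575.3 251.4  95.7] grip [445. 130. 155.] toolz [ 0.27  0.23 -0.94]
```

View pics/w6.png

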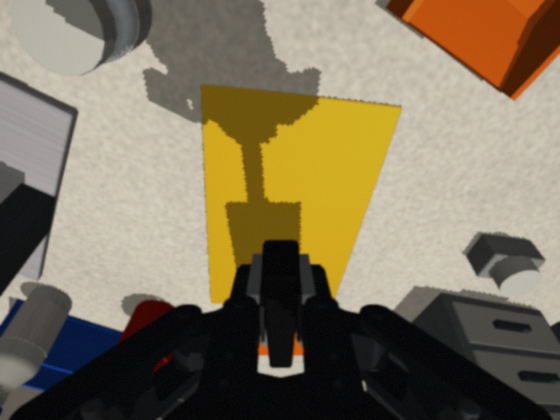

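View pics/s6c.png

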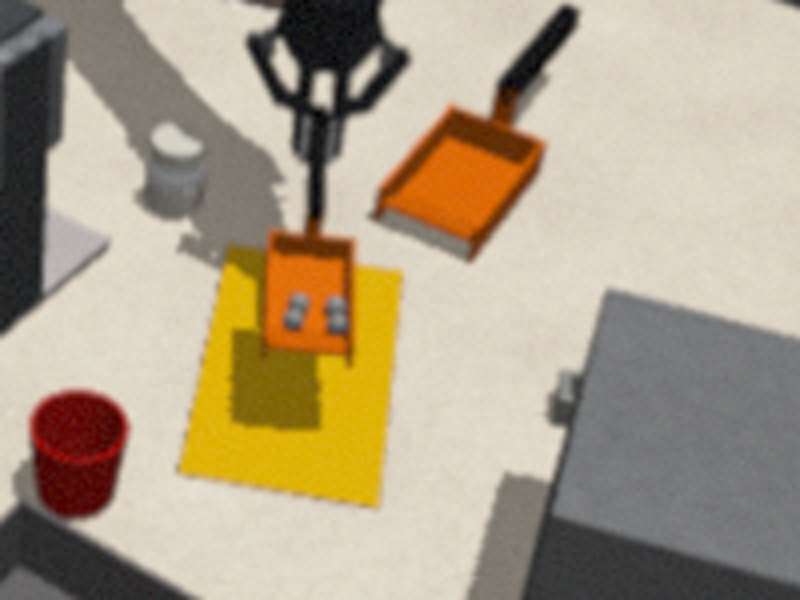

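Request:
jog_arm(series=[[0,-0.4,0,0,0,0.01,1],[-0.1,-1.4,0,0,0,0.02,1],[-0.1,-3,0.1,0,0,0.05,1],[-0.2,-4.8,0.1,0,0,0.07,1],[-0.3,-6.9,0.1,0,0,0.11,1],[-0.4,-8.9,0.2,0,0,0.14,1],[-0.5,-10.8,0.2,0,0,0.17,1],[-0.6,-12.3,0.3,0,0,0.19,1],[-0.6,-13.3,0.3,0,0,0.21,1],[-0.7,-13.7,0.3,0,0,0.21,1]])

```text
time: 8.83
tool_pos: [447.2, 129.8, 140.1]
tool_rot: [-1.007, 2.609, 0.165]
wrist_force: [-0.9, -0.5, -1.6]
gripper_width: 13.0
```

```bash
python3 - <<'E'
from plan import *
show()
rows(G,[440,-40,155],0.9,0.15)
E
```

```text
t 8.83 q [ 0.69  0.3  -1.09  2.28  0.36  0.4   1.66] base [529.3 206.   85.3] lip [574.7 247.9  91.9] grip [443.8 127.2 151.7] yaw 0.745 pitch 0.153 roll-ish -0.002 F [-0.9 -0.5 -1.6] w 13.0
[[-0, -0.5, 0, 0, 0, 0, 1], [-0, -1.7, 0, 0, 0, 0.02, 1], [-0.1, -3.6, 0.1, 0, 0, 0.03, 1], [-0.2, -5.9, 0.1, 0, 0, 0.05, 1], [-0.2, -8.3, 0.2, 0, 0, 0.08, 1], [-0.3, -10.8, 0.2, 0, 0, 0.1, 1], [-0.3, -13.1, 0.3, 0, -0, 0.12, 1], [-0.4, -14.9, 0.3, 0, -0, 0.14, 1], [-0.4, -16.2, 0.3, 0, -0, 0.15, 1], [-0.4, -16.7, 0.3, 0, -0, 0.15, 1]]
end base [512.4  51.2  88.9] lip [550.7  99.5  95.7] grip [440. -40. 155.] toolz [ 0.23  0.27 -0.94]
```

```bash
python3 - <<'E'
from plan import *
rows(G,[435,-40,155],0.8,0.15)
E
```

```text
[[-0, -0.5, 0, 0, 0, 0, 1], [-0.1, -1.7, 0, 0, 0, 0.01, 1], [-0.2, -3.6, 0.1, 0, 0, 0.01, 1], [-0.3, -5.9, 0.1, 0, 0, 0.02, 1], [-0.4, -8.3, 0.2, 0, 0, 0.03, 1], [-0.6, -10.8, 0.2, 0, 0, 0.04, 1], [-0.7, -13.1, 0.3, 0, -0, 0.04, 1], [-0.8, -15, 0.3, 0, -0, 0.05, 1], [-0.9, -16.2, 0.3, 0, -0, 0.05, 1], [-0.9, -16.7, 0.3, 0, -0, 0.05, 1]]
end base [516.1  43.5  88.9] lip [559.1  87.8  95.7] grip [435. -40. 155.] toolz [ 0.26  0.24 -0.94]
```

Request:
jog_arm(series=[[0,-0.5,0,0,0,0,1],[-0.1,-1.7,0,0,0,0.01,1],[-0.2,-3.6,0.1,0,0,0.01,1],[-0.3,-5.9,0.1,0,0,0.02,1],[-0.4,-8.3,0.2,0,0,0.03,1],[-0.6,-10.8,0.2,0,0,0.04,1],[-0.7,-13.1,0.3,0,0,0.04,1],[-0.8,-15,0.3,0,0,0.05,1],[-0.9,-16.2,0.3,0,0,0.05,1],[-0.9,-16.7,0.3,0,0,0.05,1]])

```text
time: 9.67
tool_pos: [437.7, -38.7, 142.1]
tool_rot: [-1.07, 2.588, 0.177]
wrist_force: [-0.6, -0.1, -1.8]
gripper_width: 12.8
```

```bash
python3 - <<'E'
from plan import *
show()
rows(G,[430,-110,155],0.4,0.15)
E
```

```text
t 9.67 q [ 1.31  0.44 -1.3   2.25  0.32  0.54  2.18] base [516.1  41.2  87.2] lip [559.4  85.2  93.8] grip [434.5 -41.5 153.8] yaw 0.793 pitch 0.154 roll-ish -0.001 F [-0.6 -0.1 -1.8] w 12.8
[[-0, -0.2, 0, 0, 0, -0.01, 1], [-0, -0.7, 0, 0, 0, -0.04, 1], [-0.1, -1.5, 0, 0, 0, -0.09, 1], [-0.1, -2.5, 0, 0, -0, -0.14, 1], [-0.2, -3.5, 0.1, 0, -0, -0.2, 1], [-0.2, -4.5, 0.1, 0, -0, -0.25, 1], [-0.3, -5.5, 0.1, 0, -0, -0.31, 1], [-0.3, -6.3, 0.1, 0, -0, -0.35, 1], [-0.4, -6.8, 0.1, 0, -0, -0.38, 1], [-0.4, -7, 0.1, 0, -0, -0.39, 1]]
end base [537.2 -64.7  88.9] lip [594.1 -40.6  95.7] grip [ 430. -110.  155.] toolz [ 0.33  0.12 -0.94]
```

Request:
jog_arm(series=[[0,-0.2,0,0,0,-0.01,1],[0,-0.7,0,0,0,-0.04,1],[-0.1,-1.5,0,0,0,-0.09,1],[-0.1,-2.5,0,0,0,-0.14,1],[-0.2,-3.5,0.1,0,0,-0.2,1],[-0.2,-4.5,0.1,0,0,-0.25,1],[-0.3,-5.5,0.1,0,0,-0.31,1],[-0.3,-6.3,0.1,0,0,-0.35,1],[-0.4,-6.8,0.1,0,0,-0.38,1],[-0.4,-7,0.1,0,0,-0.39,1]])

```text
time: 10.5
tool_pos: [433.5, -109.4, 143.1]
tool_rot: [-0.542, 2.734, 0.079]
wrist_force: [-0.0, -0.4, -1.6]
gripper_width: 12.7
```

```bash
python3 - <<'E'
from plan import *
show()
rows(G,[428,-172,155],-0.01,0.15)
E
```

```text
t 10.5 q [ 1.36  0.33 -1.19  2.28  0.25  0.44  1.99] base [536.5 -65.6  88.1] lip [593.3 -41.5  94.7] grip [ 429.5 -110.7  154.8] yaw 0.400 pitch 0.155 roll-ish -0.002 F [-0.  -0.4 -1.6] w 12.7
[[-0, -0.2, 0, 0, 0, -0.01, 1], [-0, -0.7, 0, 0, 0, -0.04, 1], [-0, -1.4, 0, 0, -0, -0.09, 1], [-0, -2.2, 0, 0, -0, -0.14, 1], [-0.1, -3.1, 0, 0, -0, -0.21, 1], [-0.1, -4.1, 0, 0, -0, -0.27, 1], [-0.1, -4.9, 0, 0, -0, -0.32, 1], [-0.1, -5.6, 0, 0, -0, -0.37, 1], [-0.1, -6.1, 0, 0, -0, -0.4, 1], [-0.1, -6.3, 0, 0, -0, -0.41, 1]]
end base [ 544.4 -173.2   88.9] lip [ 606.1 -173.8   95.7] grip [ 428. -172.  155.] toolz [ 0.35 -0.02 -0.94]
```

Request:
jog_arm(series=[[0,-0.2,0,0,0,-0.01,1],[0,-0.7,0,0,0,-0.04,1],[0,-1.4,0,0,0,-0.09,1],[0,-2.2,0,0,0,-0.14,1],[-0.1,-3.1,0,0,0,-0.21,1],[-0.1,-4.1,0,0,0,-0.27,1],[-0.1,-4.9,0,0,0,-0.32,1],[-0.1,-5.6,0,0,0,-0.37,1],[-0.1,-6.1,0,0,0,-0.4,1],[-0.1,-6.3,0,0,0,-0.41,1]])

```text
time: 11.33
tool_pos: [432.6, -172.7, 143.2]
tool_rot: [0.029, 2.784, -0.025]
wrist_force: [-0.3, -0.3, -1.6]
gripper_width: 12.9
```

```bash
python3 - <<'E'
from plan import *
show()
np.savez('w7.npz',**camera_params('wrist'))
shot('wrist','w7');shot('scene','s7');crop('s7','s7c',130,100,330,280,4)
rows(L,[608,-176,76],-0.01,0.36)
E
```

```text
t 11.33 q [ 1.21  0.23 -0.94  2.29  0.27  0.38  1.63] base [ 544.5 -173.8   88.2] lip [ 606.3 -174.5   94.8] grip [ 428.4 -172.3  154.8] yaw -0.012 pitch 0.154 roll-ish -0.002 F [-0.3 -0.3 -1.6] w 12.9
[[0, -0, 0, 0, 0.01, -0, 1], [0.1, -0, 0.2, 0, 0.02, -0, 1], [0.3, -0.1, 0.4, 0, 0.04, -0, 1], [0.5, -0.1, 0.6, 0, 0.07, -0, 1], [0.7, -0.1, 0.8, 0, 0.1, -0, 1], [0.9, -0.2, 1.1, 0, 0.13, -0, 1], [1.1, -0.2, 1.3, 0, 0.16, -0, 1], [1.3, -0.2, 1.4, 0, 0.18, -0, 1], [1.5, -0.2, 1.5, 0, 0.2, -0, 1], [1.5, -0.2, 1.6, 0, 0.21, -0, 1]]
end base [ 546.2 -175.4   82.2] lip [ 608. -176.   76.] grip [ 446.1 -174.4  171.1] toolz [ 0.15 -0.02 -0.99]
```

View pics/w7.png

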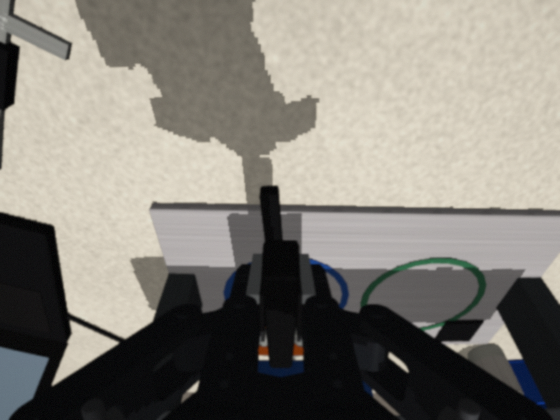

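View pics/s7c.png

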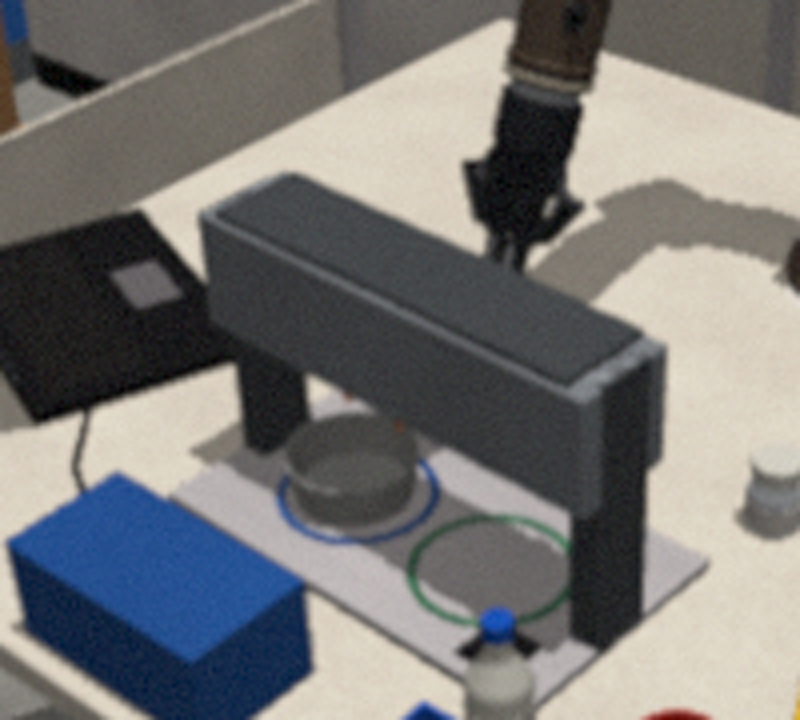

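Request:
jog_arm(series=[[0,0,0,0,0.01,0,1],[0.1,0,0.2,0,0.02,0,1],[0.3,-0.1,0.4,0,0.04,0,1],[0.5,-0.1,0.6,0,0.07,0,1],[0.7,-0.1,0.8,0,0.1,0,1],[0.9,-0.2,1.1,0,0.13,0,1],[1.1,-0.2,1.3,0,0.16,0,1],[1.3,-0.2,1.4,0,0.18,0,1],[1.5,-0.2,1.5,0,0.2,0,1],[1.5,-0.2,1.6,0,0.21,0,1]])

```text
time: 12.27
tool_pos: [448.7, -174.0, 159.5]
tool_rot: [0.023, 2.994, -0.027]
wrist_force: [1.0, -0.0, -1.3]
gripper_width: 13.1
```

```bash
python3 - <<'E'
from plan import *
show()
shot('scene','s8');crop('s8','s8c',180,150,280,250,6)
rows(L,[610,-177,68],-0.01,0.50,prof="l")
E
```

```text
t 12.27 q [ 1.05  0.3  -0.88  2.09  0.34  0.73  1.52] base [ 546.7 -174.7   82.4] lip [ 608.4 -175.2   75.9] grip [ 447.  -173.7  171.8] yaw -0.009 pitch 0.365 roll-ish -0.003 F [ 1.  -0.  -1.3] w 13.1
[[0.1, -0, 0.1, 0, 0.01, -0, 1], [0.3, -0, 0.3, 0, 0.03, -0, 1], [0.4, -0.1, 0.4, 0, 0.04, -0, 1], [0.5, -0.1, 0.5, 0, 0.05, -0, 1], [0.7, -0.1, 0.7, 0, 0.07, -0, 1], [0.8, -0.1, 0.8, 0, 0.08, -0, 1], [1, -0.1, 0.9, 0, 0.09, -0, 1], [1.1, -0.2, 1, 0, 0.11, -0, 1], [1.3, -0.2, 1.2, 0, 0.12, -0, 1], [1.4, -0.2, 1.3, 0, 0.14, -0, 1]]
end base [ 549.7 -176.4   82.7] lip [ 610. -177.   68.] grip [ 463.  -175.5  184.8] toolz [ 0.01 -0.01 -1.  ]
```

View pics/s8c.png

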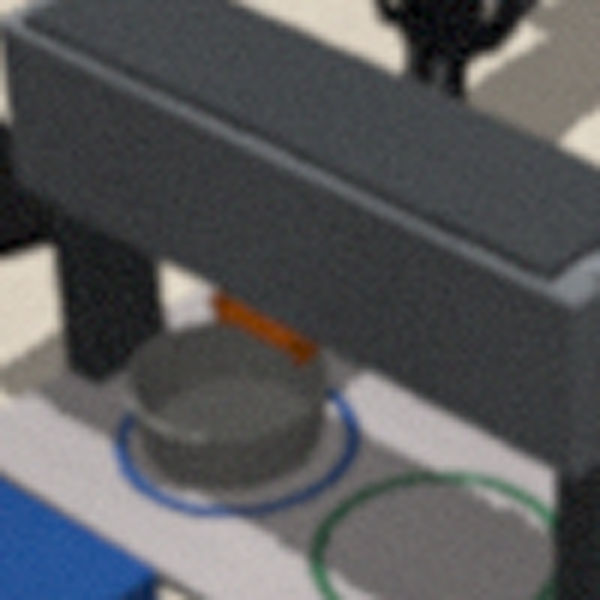

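Request:
jog_arm(series=[[0.1,0,0.1,0,0.01,0,1],[0.3,0,0.3,0,0.03,0,1],[0.4,-0.1,0.4,0,0.04,0,1],[0.5,-0.1,0.5,0,0.05,0,1],[0.7,-0.1,0.7,0,0.07,0,1],[0.8,-0.1,0.8,0,0.08,0,1],[1,-0.1,0.9,0,0.09,0,1],[1.1,-0.2,1,0,0.11,0,1],[1.3,-0.2,1.2,0,0.12,0,1],[1.4,-0.2,1.3,0,0.14,0,1]])

```text
time: 13.15
tool_pos: [462.8, -176.0, 172.8]
tool_rot: [0.022, 3.134, -0.03]
wrist_force: [0.3, 0.1, -1.8]
gripper_width: 13.3
```

```bash
python3 - <<'E'
from plan import *
show()
shot('scene','s9');crop('s9','s9c',180,150,280,250,6)
rows(L,[610,-177,68],-0.01,0.60,prof="l")
E
```

```text
t 13.15 q [ 0.94  0.38 -0.84  1.95  0.37  0.96  1.47] base [ 549.  -176.7   82.6] lip [ 609.2 -177.2   67.6] grip [ 462.8 -175.7  185.1] yaw -0.010 pitch 0.505 roll-ish -0.004 F [ 0.3  0.1 -1.8] w 13.3
[[0.1, -0, 0.1, 0, 0.01, -0, 1], [0.2, -0, 0.3, 0, 0.02, -0, 1], [0.3, -0, 0.4, 0, 0.03, -0, 1], [0.4, -0, 0.6, 0, 0.04, -0, 1], [0.5, -0, 0.7, 0, 0.05, -0, 1], [0.6, -0, 0.8, 0, 0.06, -0, 1], [0.7, -0, 1, 0, 0.07, -0, 1], [0.8, -0, 1.1, 0, 0.08, -0, 1], [1, -0, 1.2, 0, 0.08, -0, 1], [1.1, -0, 1.4, 0, 0.09, -0, 1]]
end base [ 551.4 -176.4   88.7] lip [ 610. -177.   68.] grip [ 475.4 -175.7  198.9] toolz [-0.09 -0.01 -1.  ]
```

View pics/s9c.png

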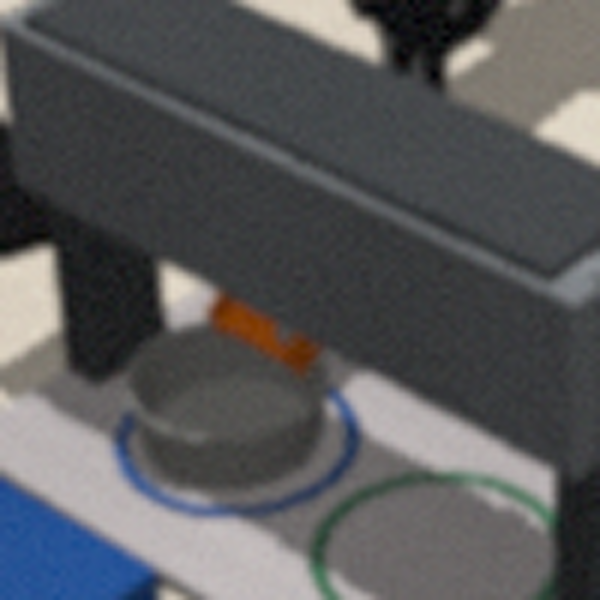

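Request:
jog_arm(series=[[0.1,0,0.1,0,0.01,0,1],[0.2,0,0.3,0,0.02,0,1],[0.3,0,0.4,0,0.03,0,1],[0.4,0,0.6,0,0.04,0,1],[0.5,0,0.7,0,0.05,0,1],[0.6,0,0.8,0,0.06,0,1],[0.7,0,1,0,0.07,0,1],[0.8,0,1.1,0,0.08,0,1],[1,0,1.2,0,0.08,0,1],[1.1,0,1.4,0,0.09,0,1]])

```text
time: 14.03
tool_pos: [474.6, -175.9, 187.0]
tool_rot: [-0.02, -3.057, 0.03]
wrist_force: [-0.5, -0.5, -1.4]
gripper_width: 12.7
```

```bash
python3 - <<'E'
from plan import *
show()
shot('scene','s10');crop('s10','s10c',180,150,280,250,6)
rows(L,[610,-177,67],-0.01,0.66,prof="l",n=6)
E
```

```text
t 14.03 q [ 0.88  0.43 -0.83  1.85  0.38  1.11  1.45] base [ 552.3 -176.5   89.4] lip [ 610.9 -177.    69. ] grip [ 475.8 -175.5  199.3] yaw -0.010 pitch 0.596 roll-ish -0.005 F [-0.5 -0.5 -1.4] w 12.7
[[0.1, -0, 0.1, 0, 0.01, -0, 1], [0.2, -0, 0.2, 0, 0.02, -0, 1], [0.3, -0, 0.3, 0.01, 0.03, -0, 1], [0.4, -0, 0.4, 0.01, 0.04, -0, 1], [0.5, -0, 0.5, 0.01, 0.05, -0, 1], [0.6, -0, 0.6, 0.01, 0.06, -0, 1], [0.6, -0, 0.6, 0.01, 0.06, -0, 1], [0.6, -0, 0.6, 0.01, 0.06, -0, 1], [0.6, -0, 0.6, 0.01, 0.06, -0, 1], [0.6, -0, 0.6, 0.01, 0.06, -0, 1]]
end base [ 552.8 -176.4   91.1] lip [ 610. -177.   67.] grip [ 483.5 -175.7  205.7] toolz [-0.15 -0.01 -0.99]
```

View pics/s10c.png

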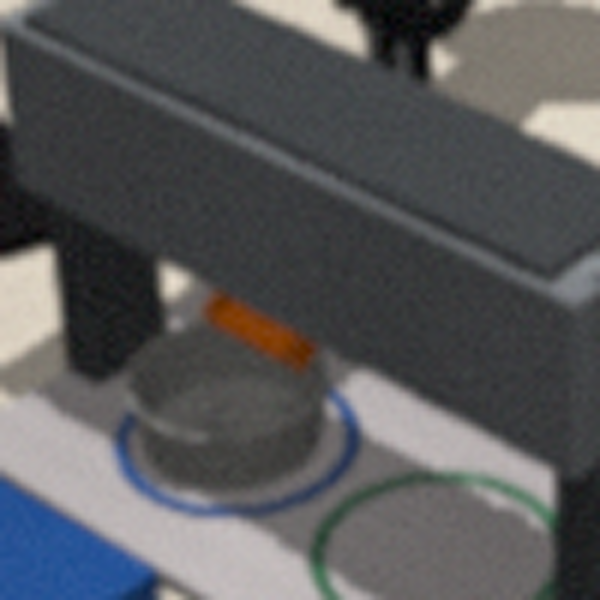

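```bash
python3 - <<'E'
from h import *
ims=[]
for f in ['s8','s10']:
    im=cv2.imread(f'pics/{f}.png')[190:240,190:250].astype(float); im=np.clip((im-20)*2.2,0,255).astype(np.uint8)
    ims.append(cv2.resize(im,None,fx=6.5,fy=6.5,interpolation=cv2.INTER_CUBIC))
cv2.imwrite('pics/cmp.png',np.hstack(ims))
E
```

```text
(no output)
```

View pics/cmp.png

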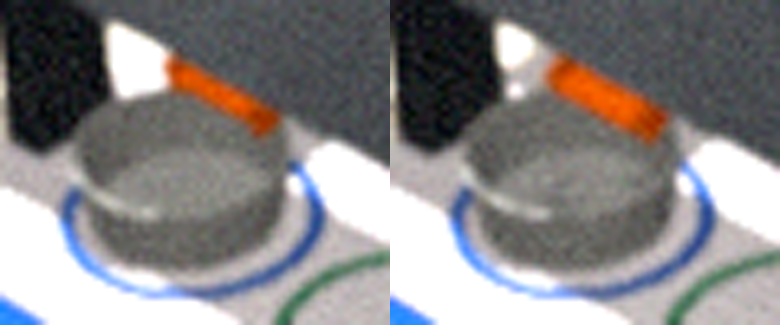

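Request:
jog_arm(series=[[0.1,0,0.1,0,0.01,0,1],[0.2,0,0.2,0,0.02,0,1],[0.3,0,0.3,0,0.03,0,1],[0.4,0,0.4,0,0.04,0,1],[0.5,0,0.5,0,0.05,0,1],[0.6,0,0.6,0,0.06,0,1],[0.6,0,0.6,0,0.06,0,1],[0.6,0,0.6,0,0.06,0,1],[0.6,0,0.6,0,0.06,0,1],[0.6,0,0.6,0,0.06,0,1]])

```text
time: 14.92
tool_pos: [480.9, -175.9, 193.4]
tool_rot: [-0.018, -2.997, 0.03]
wrist_force: [0.4, -0.1, -0.7]
gripper_width: 12.9
```

```bash
python3 - <<'E'
from plan import *
show()
shot('scene','s11')
im=cv2.imread(f'pics/s11.png')[180:240,190:260].astype(float); im=np.clip((im-20)*2.2,0,255).astype(np.uint8)
cv2.imwrite('pics/s11c.png',cv2.resize(im,None,fx=8,fy=8,interpolation=cv2.INTER_CUBIC))
rows(L,[590,-176,95],-0.01,0.33)
E
```

```text
t 14.92 q [ 0.83  0.47 -0.81  1.78  0.39  1.2   1.44] base [ 552.6 -176.6   91.3] lip [ 609.9 -177.1   67.4] grip [ 482.8 -175.5  205.6] yaw -0.010 pitch 0.656 roll-ish -0.005 F [ 0.4 -0.1 -0.7] w 12.9
[[-0.2, -0, -0, 0.01, -0.01, -0, 1], [-0.6, 0, -0.2, 0, -0.03, -0, 1], [-1.3, 0, -0.3, 0, -0.07, -0, 1], [-2.1, 0, -0.6, 0, -0.11, -0, 1], [-2.9, 0.1, -0.9, 0, -0.16, -0, 1], [-3.6, 0.1, -1.2, 0, -0.21, -0, 1], [-4.3, 0.1, -1.5, 0, -0.26, -0, 1], [-4.9, 0.1, -1.8, 0, -0.29, -0, 1], [-5.2, 0.1, -2, 0, -0.32, -0, 1], [-5.3, 0.1, -2, 0, -0.33, -0, 1]]
end base [ 528.1 -175.4   99.3] lip [ 590. -176.   95.] grip [ 425.4 -174.4  185.2] toolz [ 0.18 -0.02 -0.98]
```

View pics/s11c.png

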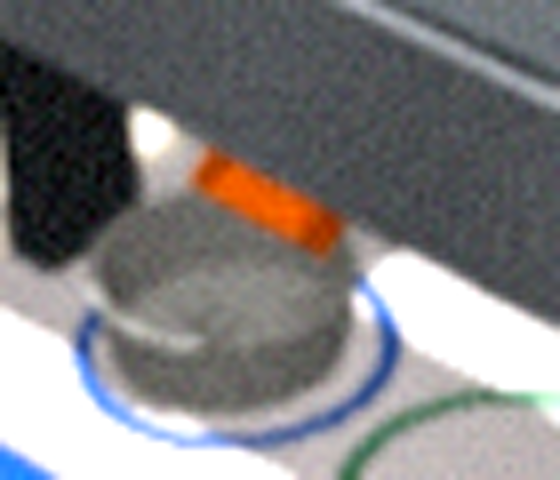

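Request:
jog_arm(series=[[-0.2,0,0,0,-0.01,0,1],[-0.6,0,-0.2,0,-0.03,0,1],[-1.3,0,-0.3,0,-0.07,0,1],[-2.1,0,-0.6,0,-0.11,0,1],[-2.9,0.1,-0.9,0,-0.16,0,1],[-3.6,0.1,-1.2,0,-0.21,0,1],[-4.3,0.1,-1.5,0,-0.26,0,1],[-4.9,0.1,-1.8,0,-0.29,0,1],[-5.2,0.1,-2,0,-0.32,0,1],[-5.3,0.1,-2,0,-0.33,0,1]])

```text
time: 15.8
tool_pos: [425.9, -175.3, 172.9]
tool_rot: [0.025, 2.956, -0.028]
wrist_force: [-1.1, -0.3, -0.8]
gripper_width: 12.8
```

```bash
python3 - <<'E'
from plan import *
show()
shot('scene','s12')
im=cv2.imread(f'pics/s12.png')[180:240,190:260].astype(float); im=np.clip((im-20)*2.2,0,255).astype(np.uint8)
cv2.imwrite('pics/s12c.png',cv2.resize(im,None,fx=8,fy=8,interpolation=cv2.INTER_CUBIC))
rows(G,[428,-100,165],0.40,0.2)
E
```

```text
t 15.8 q [ 1.15  0.22 -0.92  2.15  0.24  0.68  1.63] base [ 526.7 -176.1   99.5] lip [ 588.7 -176.7   95.4] grip [ 423.7 -174.9  185.1] yaw -0.010 pitch 0.327 roll-ish -0.004 F [-1.1 -0.3 -0.8] w 12.8
[[0, 0.2, -0.1, 0, -0, 0.01, 1], [0.1, 0.8, -0.2, 0, -0.01, 0.04, 1], [0.1, 1.6, -0.4, 0, -0.03, 0.09, 1], [0.2, 2.7, -0.7, 0.01, -0.04, 0.14, 1], [0.3, 3.8, -1, 0.01, -0.06, 0.2, 1], [0.3, 4.9, -1.3, 0.01, -0.08, 0.26, 1], [0.4, 6, -1.6, 0.02, -0.1, 0.32, 1], [0.5, 6.8, -1.8, 0.02, -0.11, 0.37, 1], [0.5, 7.4, -1.9, 0.03, -0.12, 0.4, 1], [0.5, 7.6, -2, 0.03, -0.12, 0.41, 1]]
end base [532.1 -56.   93.1] lip [589.1 -31.9  96.9] grip [ 428. -100.  165.] toolz [ 0.29  0.11 -0.95]
```

View pics/s12c.png

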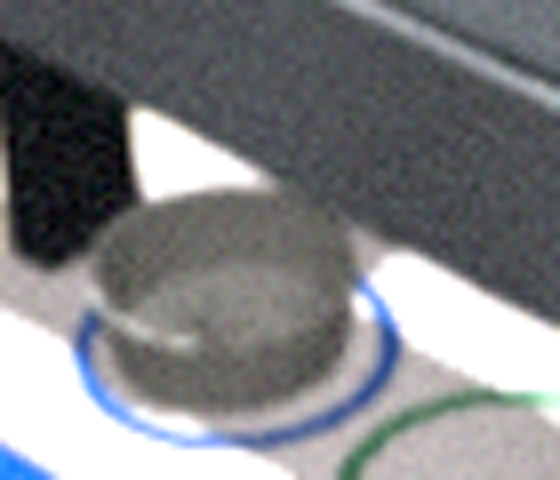

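Request:
jog_arm(series=[[0,0.2,-0.1,0,0,0.01,1],[0.1,0.8,-0.2,0,-0.01,0.04,1],[0.1,1.6,-0.4,0,-0.03,0.09,1],[0.2,2.7,-0.7,0.01,-0.04,0.14,1],[0.3,3.8,-1,0.01,-0.06,0.2,1],[0.3,4.9,-1.3,0.01,-0.08,0.26,1],[0.4,6,-1.6,0.02,-0.1,0.32,1],[0.5,6.8,-1.8,0.02,-0.11,0.37,1],[0.5,7.4,-1.9,0.03,-0.12,0.4,1],[0.5,7.6,-2,0.03,-0.12,0.41,1]])

```text
time: 16.68
tool_pos: [431.6, -98.4, 153.2]
tool_rot: [-0.556, 2.781, 0.074]
wrist_force: [-0.2, -1.0, -0.3]
gripper_width: 12.9
```

```bash
python3 - <<'E'
from plan import *
show()
shot('wrist','w13')
rows(G,[433,-20,160],0.80,0.15)
E
```

```text
t 16.68 q [ 1.27  0.27 -1.13  2.25  0.16  0.51  2.03] base [531.7 -55.   92.8] lip [588.7 -30.7  96.3] grip [428.2 -99.6 165. ] yaw 0.405 pitch 0.204 roll-ish 0.003 F [-0.2 -1.  -0.3] w 12.9
[[0, 0.2, -0, -0, -0, 0.01, 1], [0.1, 0.8, -0, -0, -0.01, 0.04, 1], [0.1, 1.8, -0.1, 0, -0.01, 0.09, 1], [0.2, 2.9, -0.2, 0.01, -0.02, 0.14, 1], [0.2, 4.1, -0.2, 0.01, -0.03, 0.2, 1], [0.3, 5.3, -0.3, 0.02, -0.03, 0.26, 1], [0.4, 6.4, -0.4, 0.02, -0.04, 0.31, 1], [0.4, 7.3, -0.4, 0.02, -0.04, 0.36, 1], [0.5, 7.9, -0.5, 0.03, -0.05, 0.39, 1], [0.5, 8.1, -0.5, 0.03, -0.05, 0.4, 1]]
end base [514.1  63.5  93.9] lip [557.1 107.8 100.7] grip [433. -20. 160.] toolz [ 0.26  0.24 -0.94]
```

View pics/w13.png

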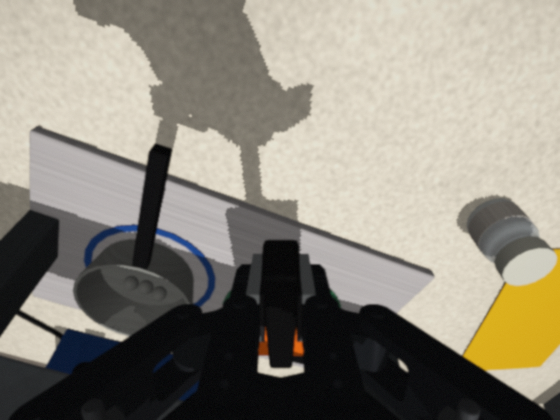

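```bash
python3 - <<'E'
from h import *
im=cv2.imread(f'pics/w13.png')[215:345,60:230].astype(float); im=np.clip((im-10)*1.8,0,255).astype(np.uint8)
cv2.imwrite('pics/w13c.png',cv2.resize(im,None,fx=4.5,fy=4.5,interpolation=cv2.INTER_CUBIC))
E
```

```text
(no output)
```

View pics/w13c.png

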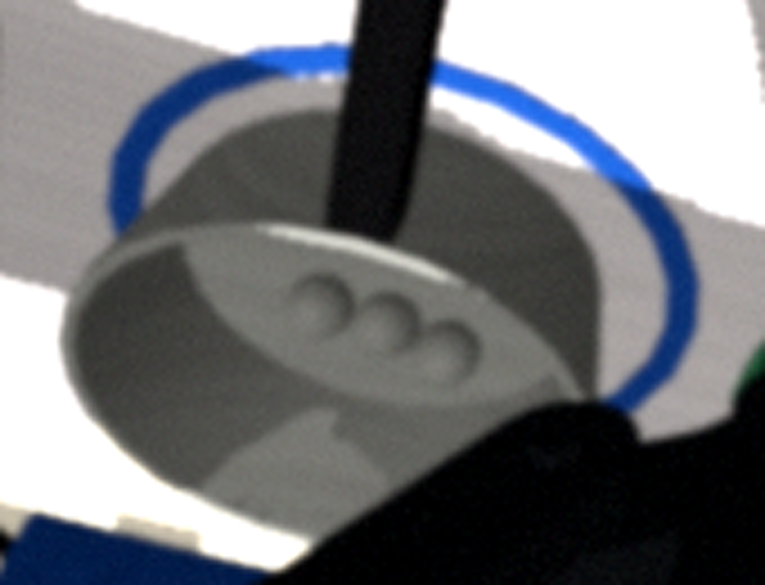

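Request:
jog_arm(series=[[0,0.2,0,0,0,0.01,1],[0.1,0.8,0,0,-0.01,0.04,1],[0.1,1.8,-0.1,0,-0.01,0.09,1],[0.2,2.9,-0.2,0.01,-0.02,0.14,1],[0.2,4.1,-0.2,0.01,-0.03,0.2,1],[0.3,5.3,-0.3,0.02,-0.03,0.26,1],[0.4,6.4,-0.4,0.02,-0.04,0.31,1],[0.4,7.3,-0.4,0.02,-0.04,0.36,1],[0.5,7.9,-0.5,0.03,-0.05,0.39,1],[0.5,8.1,-0.5,0.03,-0.05,0.4,1]])

```text
time: 17.57
tool_pos: [436.6, -16.8, 147.9]
tool_rot: [-1.084, 2.574, 0.186]
wrist_force: [0.0, -0.5, -1.2]
gripper_width: 13.3
```

```bash
python3 - <<'E'
from plan import *
show()
shot('wrist','w14');shot('scene','s14');crop('s14','s14c',190,130,390,280,4)
rows(G,[443,140,160],0.70,0.12)
E
```

```text
t 17.57 q [ 1.26  0.38 -1.28  2.26  0.21  0.51  2.25] base [514.2  64.5  94. ] lip [556.9 109.1 101.2] grip [433.4 -19.7 159.6] yaw 0.806 pitch 0.145 roll-ish -0.000 F [ 0.  -0.5 -1.2] w 13.3
[[0, 0.4, 0, 0, -0, -0, 1], [0.1, 1.7, 0, 0, -0, -0.01, 1], [0.2, 3.5, 0, 0, -0, -0.02, 1], [0.4, 5.6, 0, 0.01, -0.01, -0.04, 1], [0.5, 8, 0, 0.01, -0.01, -0.05, 1], [0.7, 10.4, 0, 0.01, -0.01, -0.07, 1], [0.8, 12.6, 0, 0.01, -0.01, -0.08, 1], [0.9, 14.3, 0, 0.02, -0.02, -0.09, 1], [1, 15.6, 0, 0.02, -0.02, -0.1, 1], [1, 16, 0, 0.02, -0.02, -0.1, 1]]
end base [533.5 216.2  97.4] lip [580.5 255.9 106.1] grip [443. 140. 160.] toolz [ 0.3   0.23 -0.92]
```

View pics/w14.png

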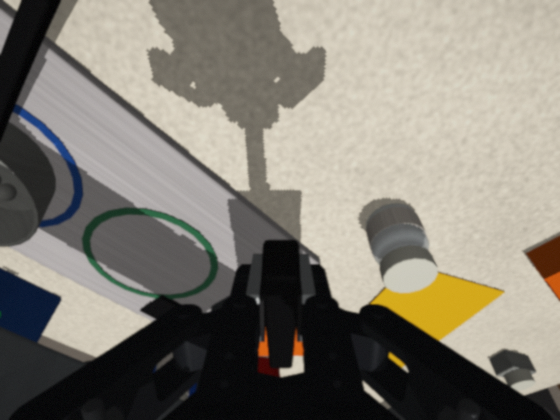

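View pics/s14c.png

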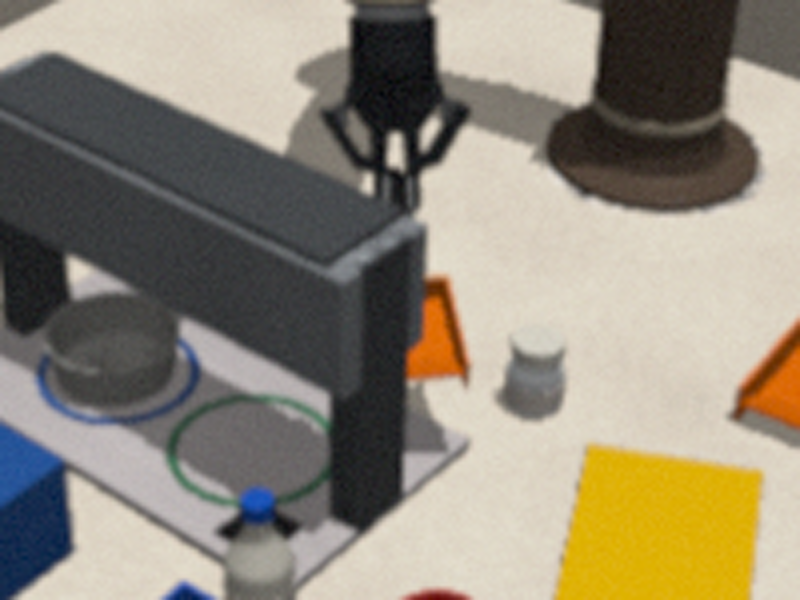

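Request:
jog_arm(series=[[-0.2,0.4,0,0,0,0,1],[-0.5,1.7,0,0,0,0,1],[-0.8,3.5,0,0,0,0,1],[-0.8,5.6,0,0.01,-0.01,0,1],[-0.6,8,0,0.01,-0.01,-0.02,1],[-0.3,10.4,0,0.01,-0.01,-0.04,1],[0.2,12.6,0,0.01,-0.01,-0.06,1],[0.6,14.3,0,0.02,-0.02,-0.08,1],[0.9,15.6,0,0.02,-0.02,-0.1,1],[1,16,0,0.02,-0.02,-0.1,1]])

```text
time: 18.5
tool_pos: [446.0, 145.7, 148.7]
tool_rot: [-0.942, 2.594, 0.174]
wrist_force: [-0.6, 0.7, -1.3]
gripper_width: 12.6
```

```bash
python3 - <<'E'
from plan import *
show()
shot('scene','s15');crop('s15','s15c',280,160,420,280,5)
rows(G,[444,270,130],0.55,0.04)
E
```

```text
t 18.5 q [ 0.61  0.24 -1.02  2.3   0.25  0.35  1.69] base [532.5 219.9  98.1] lip [579.2 259.8 107. ] grip [442.3 142.9 160.2] yaw 0.706 pitch 0.116 roll-ish -0.000 F [-0.6  0.7 -1.3] w 12.6
[[0, 0.4, -0.1, 0, -0, -0, 1], [0, 1.3, -0.3, 0.01, -0.01, -0.02, 1], [0.1, 2.8, -0.6, 0.01, -0.01, -0.03, 1], [0.1, 4.5, -1, 0.02, -0.02, -0.06, 1], [0.1, 6.4, -1.5, 0.02, -0.03, -0.08, 1], [0.2, 8.3, -1.9, 0.03, -0.04, -0.1, 1], [0.2, 10, -2.3, 0.04, -0.05, -0.12, 1], [0.2, 11.4, -2.7, 0.04, -0.05, -0.14, 1], [0.3, 12.4, -2.9, 0.04, -0.06, -0.15, 1], [0.3, 12.7, -3, 0.05, -0.06, -0.16, 1]]
end base [548.8 334.3  77. ] lip [600.5 366.   90.6] grip [444. 270. 130.] toolz [ 0.4   0.23 -0.89]
```

View pics/s15c.png

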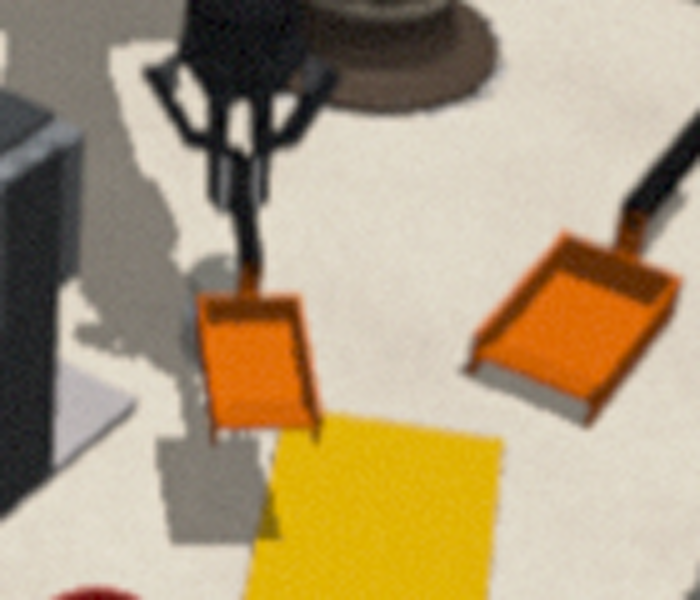

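Request:
jog_arm(series=[[0,0.4,-0.1,0,0,0,1],[0,1.3,-0.3,0.01,-0.01,-0.02,1],[0.1,2.8,-0.6,0.01,-0.01,-0.03,1],[0.1,4.5,-1,0.02,-0.02,-0.06,1],[0.1,6.4,-1.5,0.02,-0.03,-0.08,1],[0.2,8.3,-1.9,0.03,-0.04,-0.1,1],[0.2,10,-2.3,0.04,-0.05,-0.12,1],[0.2,11.4,-2.7,0.04,-0.05,-0.14,1],[0.3,12.4,-2.9,0.04,-0.06,-0.15,1],[0.3,12.7,-3,0.05,-0.06,-0.16,1]])

```text
time: 19.38
tool_pos: [447.7, 275.9, 118.4]
tool_rot: [-0.716, 2.581, 0.167]
wrist_force: [0.6, 0.0, -0.4]
gripper_width: 13.0
```

```bash
python3 - <<'E'
from plan import *
show()
rows(G,[446,270,55],0.54,0.0)
E
```

```text
t 19.38 q [-0.45  0.24 -0.27  2.33  0.91  0.18  0.55] base [547.4 338.2  76.8] lip [599.  369.9  90.5] grip [442.9 273.3 129.5] yaw 0.553 pitch 0.038 roll-ish 0.006 F [ 0.6  0.  -0.4] w 13.0
[[0, -0, -0.2, -0, -0, -0, 1], [0, -0, -0.8, -0, -0.01, -0, 1], [0.1, -0.1, -1.6, -0, -0.01, -0, 1], [0.1, -0.1, -2.6, 0, -0.01, -0, 1], [0.2, -0.2, -3.7, 0.01, -0.02, -0.01, 1], [0.2, -0.2, -4.8, 0.01, -0.02, -0.01, 1], [0.3, -0.2, -5.8, 0.01, -0.03, -0.01, 1], [0.3, -0.3, -6.7, 0.01, -0.03, -0.01, 1], [0.3, -0.3, -7.2, 0.01, -0.03, -0.01, 1], [0.4, -0.3, -7.4, 0.01, -0.04, -0.01, 1]]
end base [553.2 334.3   7. ] lip [604.7 365.1  23. ] grip [446. 270.  55.] toolz [ 0.43  0.24 -0.87]
```

Request:
jog_arm(series=[[0,0,-0.2,0,0,0,1],[0,0,-0.8,0,-0.01,0,1],[0.1,-0.1,-1.6,0,-0.01,0,1],[0.1,-0.1,-2.6,0,-0.01,0,1],[0.2,-0.2,-3.7,0.01,-0.02,-0.01,1],[0.2,-0.2,-4.8,0.01,-0.02,-0.01,1],[0.3,-0.2,-5.8,0.01,-0.03,-0.01,1],[0.3,-0.3,-6.7,0.01,-0.03,-0.01,1],[0.3,-0.3,-7.2,0.01,-0.03,-0.01,1],[0.4,-0.3,-7.4,0.01,-0.04,-0.01,1]])

```text
time: 20.22
tool_pos: [451.3, 271.2, 43.0]
tool_rot: [-0.694, 2.548, 0.16]
wrist_force: [-0.2, -0.1, -0.4]
gripper_width: 13.0
```

```bash
python3 - <<'E'
from plan import *
show()
rows(G,[446,270,51.5],0.54,0.0,n=6)
E
```

```text
t 20.22 q [-0.31  0.45 -0.45  2.39  2.13  0.33 -0.64] base [553.3 332.6   5.6] lip [604.7 363.6  21.5] grip [446.1 268.5  53.9] yaw 0.541 pitch 0.002 roll-ish -0.006 F [-0.2 -0.1 -0.4] w 13.0
[[-0, 0, -0, 0.01, 0, -0, 1], [-0, 0, -0.1, 0.01, 0, -0, 1], [-0, 0.1, -0.1, 0.01, 0, -0, 1], [-0, 0.1, -0.2, 0.01, 0, -0, 1], [-0, 0.1, -0.2, 0.01, 0, -0, 1], [-0, 0.2, -0.2, 0.01, 0, -0, 1], [-0, 0.2, -0.2, 0.01, 0, -0, 1], [-0, 0.2, -0.2, 0.01, 0, -0, 1], [-0, 0.2, -0.2, 0.01, 0, -0, 1], [-0, 0.2, -0.2, 0.01, 0, -0, 1]]
end base [553.2 334.3   3.5] lip [604.7 365.1  19.5] grip [446.  270.   51.5] toolz [ 0.43  0.24 -0.87]
```

Lower 2.5 mm, then open slowly at the end.

Request:
jog_arm(series=[[0,0,-0.1,0,0,0,1],[0,0,-0.2,0,0,0,1],[0,0,-0.25,0,0,0,1],[0,0,-0.25,0,0,0,1],[0,0,-0.25,0,0,0,0.8],[0,0,-0.25,0,0,0,0.7],[0,0,-0.25,0,0,0,0.5],[0,0,-0.25,0,0,0,0.3],[0,0,-0.25,0,0,0,0],[0,0,-0.25,0,0,0,0]])

```text
time: 21.05
tool_pos: [451.3, 271.3, 40.6]
tool_rot: [-0.695, 2.548, 0.16]
wrist_force: [0.3, 0.0, 0.1]
gripper_width: 73.1
```

```bash
python3 st.py; python3 - <<'E'
from plan import *
shot('wrist','w16'); np.savez('w16.npz',**camera_params('wrist'))
E
```

```text
21.05 [-0.303  0.461 -0.458  2.386  2.138  0.333 -0.654] tcp [451.3   271.275  40.557] grasp [446.585 268.694  50.155]
x [-0.75  -0.446 -0.488] y [-0.504  0.864 -0.015] z [ 0.429  0.235 -0.872] F [0.32  0.032 0.149] 73.10178427710717
```

View pics/w16.png

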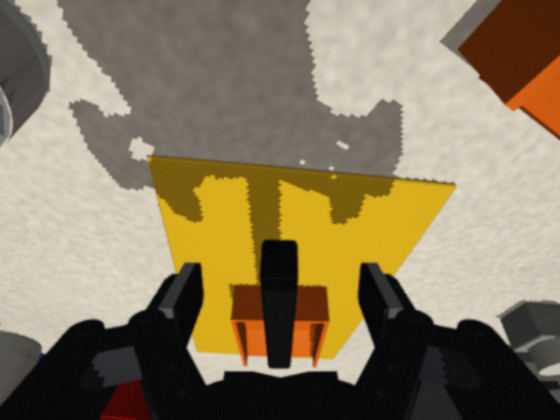

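Request:
jog_arm(series=[[-0.4,-0.2,0.9,0,0,0,0],[-1,-0.6,2,0,0,0,0],[-1.7,-1,3.5,0,0,0,0],[-2.2,-1.2,5,-0.02,0.03,0,0],[-2.5,-1.3,7,-0.05,0.08,0,0],[-2.5,-1.5,9,-0.09,0.15,0,0],[-2.5,-1.5,11,-0.14,0.23,0,0],[-2.5,-1.5,13,-0.19,0.31,0,0],[-2.5,-1.5,15,-0.23,0.39,0,0],[-2.5,-2.5,17,-0.269,0.449,0,0]])

```text
time: 21.93
tool_pos: [457.4, 232.3, 136.7]
tool_rot: [-0.676, 2.664, -0.041]
wrist_force: [0.5, -0.0, -0.0]
gripper_width: 85.4
```

```bash
python3 st.py; python3 - <<'E'
from plan import *
shot('wrist','w17');shot('top','t17'); np.savez('w17.npz',**camera_params('wrist'))
E
```

```text
21.9333 [-0.368  0.221 -0.363  2.254  0.712  0.43   0.741] tcp [457.446 232.303 136.683] grasp [453.281 231.576 146.838]
x [-0.807 -0.464 -0.364] y [-0.453  0.883 -0.122] z [ 0.379  0.066 -0.923] F [ 0.488 -0.035 -0.044] 85.40363177046115
```

View pics/w17.png

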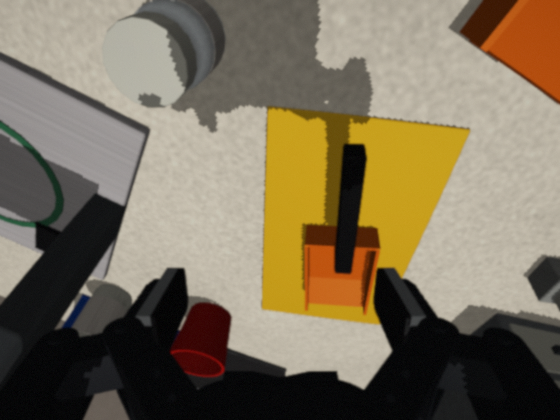

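View pics/t17.png

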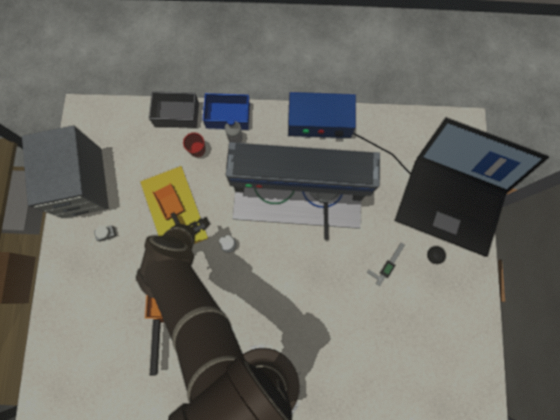

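```bash
cat > tp.py <<'E'
from h import *
from scipy.spatial.transform import Rotation as Ro, Slerp
def down(yaw):  # tool x along yaw, z down
    x=np.array([np.cos(yaw),np.sin(yaw),0]);z=np.array([0,0,-1.]);return Ro.from_matrix(np.array([x,np.cross(z,x),z]).T)
def rows(way,claw=0):
    """way: list of (pos,yaw,nrows)"""
    s=state();R0=Ro.from_rotvec(s["tool_rot"]);p0=s["tool_pos"];R=R0;p=p0;out=[]
    for q,yaw,n in way:
        q=np.array(q,float);T=down(yaw);dv=(T*R.inv()).as_rotvec()
        for i in range(1,n+1):
            u=i/n;w=u*u*(3-2*u);r=Ro.from_rotvec(dv*w)*R
            out.append(list(np.round((p+(q-p)*w-p0)/10,1)+0)+list(np.round((r*R0.inv()).as_rotvec(),2)+0)+[claw])
        p,R=q,T
    for k in range(0,len(out),10): print("[" + ", ".join("["+", ".join("%g"%v for v in o)+"]" for o in out[k:k+10])+"]")
E
python3 -c "
from tp import *
rows([([440,120,260],np.pi+0.3,10)])"
```

```text
[[-0.1, -0.3, 0.3, 0, 0.01, -0.01, 0], [-0.2, -1.2, 1.3, 0, 0.04, -0.02, 0], [-0.4, -2.5, 2.6, -0.01, 0.09, -0.04, 0], [-0.7, -4, 4.2, -0.01, 0.14, -0.07, 0], [-1, -5.7, 6, -0.02, 0.2, -0.1, 0], [-1.3, -7.4, 7.8, -0.02, 0.26, -0.12, 0], [-1.6, -8.9, 9.4, -0.03, 0.31, -0.15, 0], [-1.8, -10.2, 10.8, -0.03, 0.36, -0.17, 0], [-2, -11.1, 11.7, -0.03, 0.39, -0.19, 0], [-2, -11.4, 12, -0.03, 0.4, -0.19, 0]]
```

Request:
jog_arm(series=[[-0.1,-0.3,0.3,0,0.01,-0.01,0],[-0.2,-1.2,1.3,0,0.04,-0.02,0],[-0.4,-2.5,2.6,-0.01,0.09,-0.04,0],[-0.7,-4,4.2,-0.01,0.14,-0.07,0],[-1,-5.7,6,-0.02,0.2,-0.1,0],[-1.3,-7.4,7.8,-0.02,0.26,-0.12,0],[-1.6,-8.9,9.4,-0.03,0.31,-0.15,0],[-1.8,-10.2,10.8,-0.03,0.36,-0.17,0],[-2,-11.1,11.7,-0.03,0.39,-0.19,0],[-2,-11.4,12,-0.03,0.4,-0.19,0]])

```text
time: 22.87
tool_pos: [441.7, 117.0, 259.9]
tool_rot: [-0.461, 3.106, -0.002]
wrist_force: [0.5, -0.0, 0.0]
gripper_width: 85.4
```

```bash
python3 st.py; python3 -c "
from tp import *
rows([([433,-178,290],np.pi+0.026,10)])"
```

```text
22.8667 [ 0.018  0.129 -0.419  1.935  0.061  1.087  1.44 ] tcp [441.651 116.97  259.915] grasp [441.63  116.979 270.915]
x [-0.957 -0.291 -0.002] y [-0.291  0.957 -0.001] z [ 0.002 -0.001 -1.   ] F [ 0.542 -0.028  0.013] 85.40665015945807
[[0, -0.8, 0.1, 0, 0, -0.01, 0], [-0.1, -3.1, 0.3, 0, 0, -0.03, 0], [-0.2, -6.4, 0.6, 0, 0, -0.06, 0], [-0.3, -10.4, 1.1, 0, 0, -0.09, 0], [-0.4, -14.7, 1.5, 0, 0, -0.13, 0], [-0.6, -19.1, 1.9, 0, 0, -0.17, 0], [-0.7, -23.1, 2.4, 0, 0, -0.21, 0], [-0.8, -26.4, 2.7, 0, 0, -0.24, 0], [-0.8, -28.7, 2.9, 0, 0, -0.26, 0], [-0.9, -29.5, 3, 0, 0, -0.27, 0]]
```

Request:
jog_arm(series=[[0,-0.8,0.1,0,0,-0.01,0],[-0.1,-3.1,0.3,0,0,-0.03,0],[-0.2,-6.4,0.6,0,0,-0.06,0],[-0.3,-10.4,1.1,0,0,-0.09,0],[-0.4,-14.5,1.5,0,0,-0.13,0],[-0.6,-18.6,1.9,0,0,-0.17,0],[-0.7,-22.7,2.4,0,0,-0.21,0],[-0.8,-26.4,2.7,0,0,-0.24,0],[-0.8,-28.7,2.9,0,0,-0.26,0],[-0.9,-29.5,3,0,0,-0.27,0]])

```text
time: 23.7
tool_pos: [431.2, -182.7, 288.8]
tool_rot: [-0.027, 3.141, -0.008]
wrist_force: [-0.7, 0.1, -0.5]
gripper_width: 85.3
```

```bash
python3 st.py; python3 - <<'E'
from h import *
shot('wrist','w18'); np.savez('w18.npz',**camera_params('wrist'))
im=cv2.imread(f'pics/w18.png')[170:340,180:500].astype(float); im=np.clip((im-10)*1.6,0,255).astype(np.uint8)
cv2.imwrite('pics/w18c.png',cv2.resize(im,None,fx=2.5,fy=2.5,interpolation=cv2.INTER_CUBIC))
E
```

```text
23.7 [ 0.399  0.102 -0.114  1.886  0.018  1.152  1.867] tcp [ 431.218 -182.722  288.793] grasp [ 431.215 -182.667  299.793]
x [-1.    -0.017 -0.   ] y [-0.017  1.    -0.005] z [ 0.    -0.005 -1.   ] F [-0.651  0.138 -0.453] 85.26289562311054
```

View pics/w18c.png

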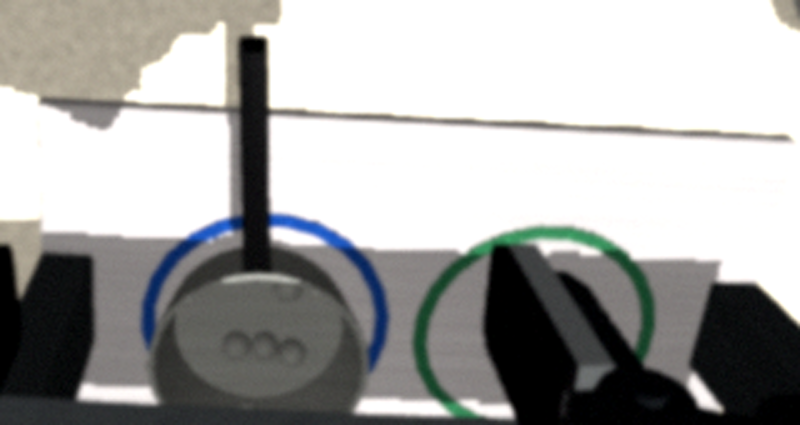

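```bash
python3 - <<'E'
from h import *
from scipy.optimize import least_squares
np.set_printoptions(precision=3,suppress=True)
p=dict(np.load('w18.npz'))
P=lambda a,b,z:at("wrist",180+a/2.5,170+b/2.5,z,p)
h1=P(253,44,55);h0=P(257,270,55);d=(h0-h1)/np.linalg.norm(h0-h1);print("h",h1,h0,np.linalg.norm(h1-h0),np.arctan2(d[1],d[0]),"pan c",h1+181*d,"grip",h1+26*d)
def circ(pts,r):
    X=np.array([P(a,b,z)[:2] for a,b,z in pts]);q=least_squares(lambda c:np.hypot(*(X-c[:2]).T)-r,X.mean(0)+[10,0]);return q.x,q.fun
print("blue",circ([(a,b,12) for a,b in [(270,213),(388,310),(142,315),(155,270),(360,255),(195,232)]],72))
print("green",circ([(a,b,12) for a,b in [(555,226),(655,300),(413,340),(430,285),(470,247),(445,403),(640,265)]],72))
print("floor", [P(a,b,17)[:2] for a,b in [(175,335),(343,335),(257,398),(257,275)]])
e=P(790,138,12)-P(40,98,12);print(np.linalg.norm(e),np.arctan2(e[1],e[0])-np.pi/2)
E
```

```text
h [ 450.252 -181.498   55.   ] [ 569.604 -177.262   55.   ] 119.42740410467928 0.035473935146874344 pan c [ 631.138 -175.078   55.   ] grip [ 476.236 -180.576   55.   ]
blue (array([ 631.667, -171.654]), array([ 0.552,  0.578, -0.409,  0.148, -1.105,  0.058]))
green (array([635.342, -11.341]), array([-1.515,  0.616,  0.378,  0.744,  0.344, -1.042,  0.006]))
floor [array([ 636.94 , -223.515]), array([ 634.988, -125.822]), array([ 680.901, -174.909]), array([ 595.72 , -176.629])]
410.55136947426024 -0.03853340524313187
```

```bash
python3 -c "
from tp import *
rows([([476,-180.5,110],np.pi+0.033,10)])"
```

```text
[[0.1, 0, -0.5, 0, 0, 0, 0], [0.5, 0, -1.9, 0, 0, 0, 0], [1, 0, -3.9, 0, 0, 0, 0], [1.6, 0, -6.3, 0, 0, 0.01, 0], [2.2, 0.1, -8.9, 0, 0, 0.01, 0], [2.9, 0.1, -11.6, 0, 0, 0.01, 0], [3.5, 0.1, -14, 0, 0, 0.01, 0], [4, 0.1, -16, 0, 0, 0.01, 0], [4.3, 0.1, -17.4, 0, 0, 0.01, 0], [4.5, 0.1, -17.9, 0, 0, 0.01, 0]]
```

Request:
jog_arm(series=[[0.1,0,-0.5,0,0,0,0],[0.5,0,-1.9,0,0,0,0],[1,0,-3.9,0,0,0,0],[1.6,0,-6.3,0,0,0.01,0],[2.2,0.1,-8.9,0,0,0.01,0],[2.9,0.1,-11.6,0,0,0.01,0],[3.5,0.1,-14,0,0,0.01,0],[4,0.1,-16,0,0,0.01,0],[4.3,0.1,-17.4,0,0,0.01,0],[4.5,0.1,-17.9,0,0,0.01,0]])

```text
time: 24.58
tool_pos: [475.1, -178.1, 106.8]
tool_rot: [0.05, -3.137, 0.004]
wrist_force: [-0.6, 0.3, 0.3]
gripper_width: 85.5
```

```bash
python3 st.py; python3 - <<'E'
from tp import *
shot('wrist','w19'); np.savez('w19.npz',**camera_params('wrist'))
rows([([476,-180.5,37],np.pi+0.033,10)])
E
```

```text
24.5833 [ 0.358  0.383 -0.12   2.005  0.07   0.76   1.798] tcp [ 475.075 -178.059  106.791] grasp [ 475.117 -178.032  117.791]
x [-0.999 -0.032  0.004] y [-0.032  0.999 -0.002] z [-0.004 -0.003 -1.   ] F [-0.638  0.311  0.33 ] 85.46650448804026
[[0, 0, -0.2, 0, 0, 0, 0], [0, 0, -0.7, 0, 0, 0, 0], [0, 0, -1.5, 0, 0, 0, 0], [0, -0.1, -2.5, 0, 0, 0, 0], [0, -0.1, -3.5, 0, 0, 0, 0], [0, -0.1, -4.5, 0, 0, 0, 0], [0, -0.2, -5.5, 0, 0, 0, 0], [0, -0.2, -6.3, 0, 0, 0, 0], [0.1, -0.2, -6.8, 0, 0, 0, 0], [0.1, -0.2, -7, 0, 0, 0, 0]]
```

View pics/w19.png

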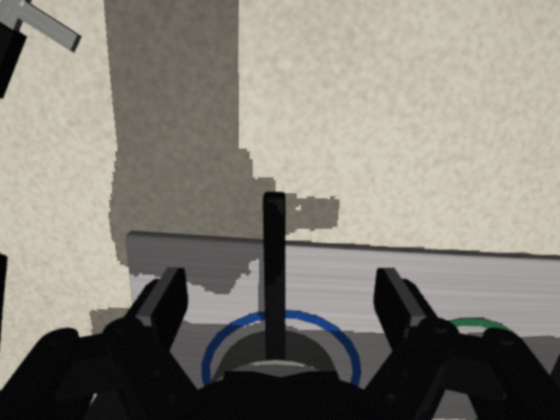

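Request:
jog_arm(series=[[0,0,-0.2,0,0,0,0],[0,0,-0.7,0,0,0,0],[0,0,-1.5,0,0,0,0],[0,-0.1,-2.5,0,0,0,0],[0,-0.1,-3.5,0,0,0,0],[0,-0.1,-4.5,0,0,0,0],[0,-0.2,-5.5,0,0,0,0],[0,-0.2,-6.3,0,0,0,0],[0.1,-0.2,-6.8,0,0,0,0],[0.1,-0.2,-7,0,0,0,0]])

```text
time: 25.47
tool_pos: [476.2, -180.3, 36.1]
tool_rot: [0.049, -3.136, 0.003]
wrist_force: [0.3, -0.1, -0.6]
gripper_width: 85.4
```

```bash
python3 st.py; python3 - <<'E'
from tp import *
shot('wrist','w20'); np.savez('w20.npz',**camera_params('wrist'))
E
```

```text
25.4667 [ 0.348  0.5   -0.105  2.044  0.094  0.607  1.78 ] tcp [ 476.158 -180.28    36.058] grasp [ 476.21  -180.256   47.058]
x [-1.    -0.031  0.005] y [-0.031  1.    -0.002] z [-0.005 -0.002 -1.   ] F [ 0.339 -0.107 -0.613] 85.43097711051661
```

View pics/w20.png

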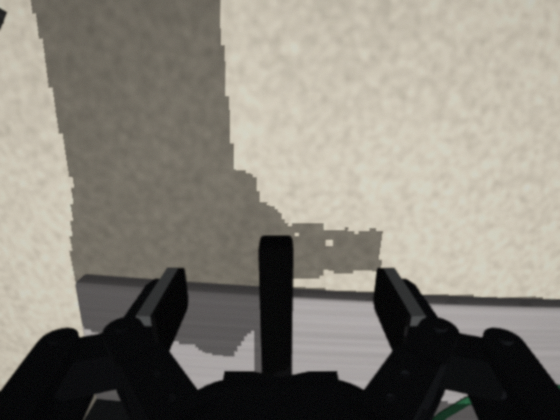

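Request:
jog_arm(series=[[0,-0.1,0,0,0,0,0.3],[0,-0.1,0,0,0,0,0.5],[0,-0.1,0,0,0,0,0.65],[0,-0.1,0,0,0,0,0.75],[0,-0.1,0,0,0,0,0.8],[0,-0.1,0,0,0,0,0.85],[0,-0.1,0,0,0,0,0.9],[0,-0.1,0,0,0,0,1],[0,-0.1,0,0,0,0,1],[0,-0.1,0,0,0,0,1]], grip_force=50)

```text
time: 26.35
tool_pos: [476.3, -181.3, 36.3]
tool_rot: [0.049, -3.137, 0.004]
wrist_force: [-0.2, -0.7, 2.5]
gripper_width: 13.4
```

```bash
python3 st.py; python3 - <<'E'
from tp import *
shot('wrist','w21')
E
```

```text
26.35 [ 0.35   0.5   -0.105  2.043  0.094  0.607  1.782] tcp [ 476.251 -181.349   36.343] grasp [ 476.299 -181.324   47.343]
x [-1.    -0.031  0.004] y [-0.031  1.    -0.002] z [-0.004 -0.002 -1.   ] F [-0.225 -0.743  2.454] 13.385373812404161
```

View pics/w21.png

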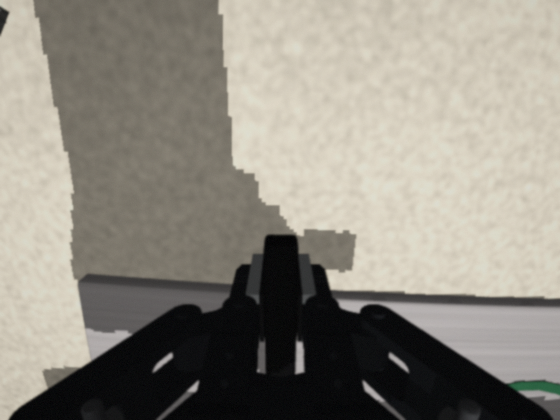

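Request:
jog_arm(series=[[0,0.1,0,0,0,0,1],[0,0.4,0,0,0,0,1],[0,0.9,0,0,0,0,1],[0,1.6,0,0,0,0,1],[0.1,2.5,0,0,0,0,1],[0.1,3.5,0,0,0,0,1],[0.1,4.5,0,0,0,0,1],[0.2,5.5,0,0,0,0,1],[0.2,6.5,0,0,0,0,1],[0.2,7.5,0,0,0,0,1]])

```text
time: 27.23
tool_pos: [478.3, -105.0, 36.3]
tool_rot: [0.05, -3.137, 0.003]
wrist_force: [0.4, -2.4, 2.1]
gripper_width: 13.2
```

```bash
python3 st.py
```

```text
27.2333 [ 0.203  0.476 -0.109  2.089  0.095  0.584  1.629] tcp [ 478.315 -104.972   36.347] grasp [ 478.362 -104.948   47.347]
x [-0.999 -0.032  0.004] y [-0.032  0.999 -0.002] z [-0.004 -0.002 -1.   ] F [ 0.358 -2.383  2.129] 13.205520491455953
```

Request:
jog_arm(series=[[0,1,0,0,0,0,1],[0,2,0,0,0,0,1],[0.1,3,0,0,0,0,1],[0.1,4,0,0,0,0,1],[0.1,5,0,0,0,0,1],[0.2,6,0,0,0,0,1],[0.2,7,0,0,0,0,1],[0.2,7.8,0,0,0,0,1],[0.2,8.4,0,0,0,0,1],[0.2,8.7,0,0,0,0,1]])

```text
time: 28.07
tool_pos: [480.3, -16.8, 36.3]
tool_rot: [0.052, -3.137, 0.003]
wrist_force: [0.4, -3.4, 1.2]
gripper_width: 13.1
```

```bash
python3 st.py; python3 - <<'E'
from h import *
shot('wrist','w22');shot('top','t22');crop('t22','t22c',220,130,390,250,4);shot('scene','s22')
im=cv2.imread('pics/s22.png')[170:270,170:310].astype(float); im=np.clip((im-10)*1.6,0,255).astype(np.uint8)
cv2.imwrite('pics/s22c.png',cv2.resize(im,None,fx=5,fy=5,interpolation=cv2.INTER_CUBIC))
E
```

```text
28.0667 [ 0.024  0.466 -0.113  2.11   0.096  0.575  1.446] tcp [480.253 -16.827  36.313] grasp [480.302 -16.805  47.313]
x [-0.999 -0.033  0.005] y [-0.033  0.999 -0.002] z [-0.004 -0.002 -1.   ] F [ 0.442 -3.373  1.235] 13.136611971458285
```

View pics/t22c.png

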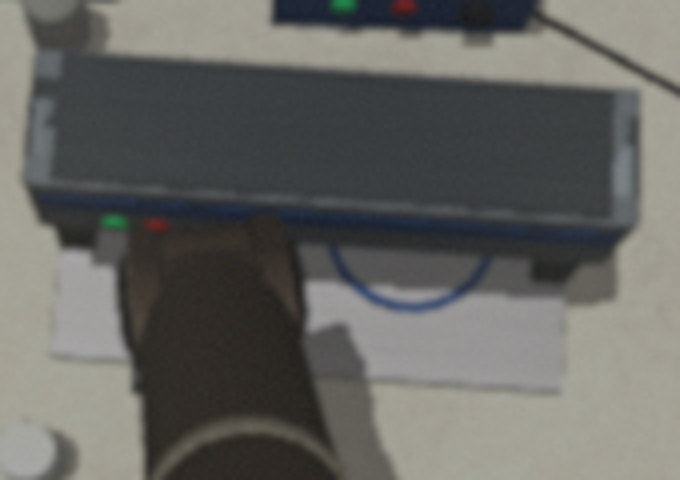

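View pics/s22c.png

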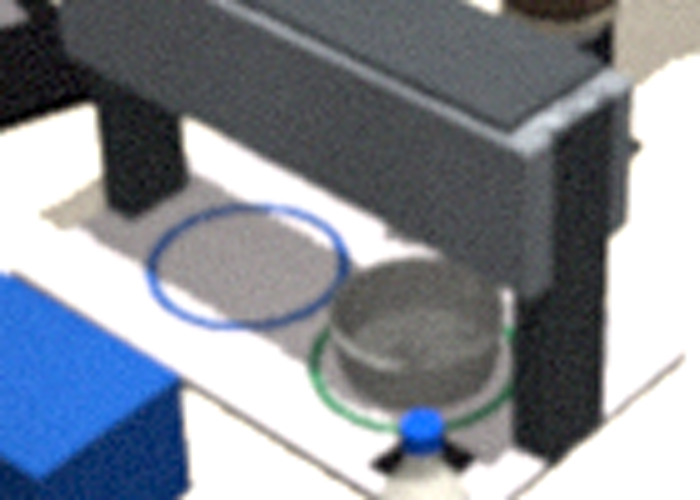

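```bash
cat > ov.py <<'E'
from h import *
import sys
def ov(src,cam,p,cx,cy,x0,y0,x1,y1,s,out,sh=(0,0)):
    im=cv2.imread(src)[y0:y1,x0:x1].astype(float); im=np.clip((im-10)*1.6,0,255).astype(np.uint8)
    im=cv2.resize(im,None,fx=s,fy=s,interpolation=cv2.INTER_CUBIC)
    for X,Y,r,z,col in [(*cx,72,12,(0,0,255)),(*cy,52,12,(0,255,255)),(*cy,60,56,(255,0,255))]:
        pts=[(proj(cam,[X+r*np.cos(t),Y+r*np.sin(t),z],p)+np.array(sh)-[x0,y0])*s+s/2 for t in np.linspace(0,6.28,90)]
        cv2.polylines(im,[np.array(pts).astype(np.int32)],True,col,1)
    cv2.imwrite(out,im)
E
python3 - <<'E'
from ov import *
ov('pics/s22.png',"scene",None,(635.8,-11.5),(635.8,-11.5),210,200,300,270,8,'pics/ov22.png')
E
```

```text
(no output)
```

View pics/ov22.png

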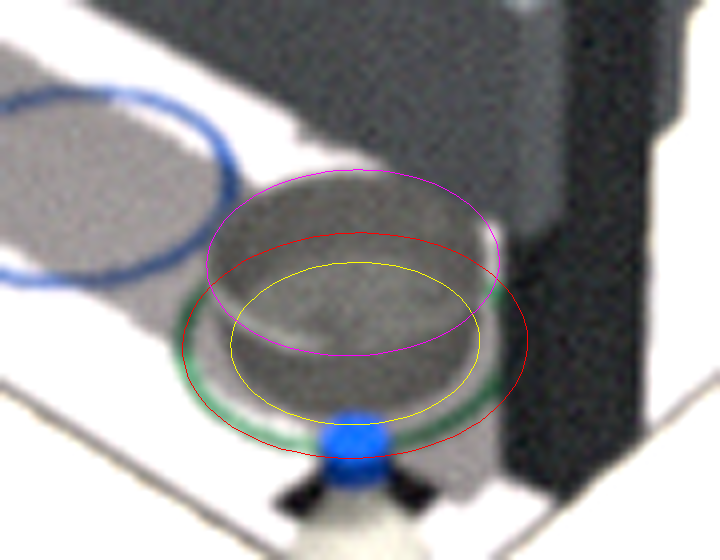

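Request:
jog_arm(series=[[0,0,0,0,0,0,1],[0,0,0,0,0,0,0.9],[0,0,0,0,0,0,0.8],[0,0,0,0,0,0,0.7],[0,0,0,0,0,0,0.6],[0,0,0,0,0,0,0.5],[0,0,0,0,0,0,0.3],[0,0,0,0,0,0,0],[0,0,0,0,0,0,0],[0,0,0,0,0,0,0]])

```text
time: 29.05
tool_pos: [480.3, -17.4, 36.3]
tool_rot: [0.052, -3.137, 0.003]
wrist_force: [1.2, -0.3, 0.3]
gripper_width: 85.2
```

```bash
python3 st.py; python3 -c "
from tp import *
rows([([432,-60,290],np.pi,10)])"
```

```text
29.05 [ 0.026  0.466 -0.113  2.11   0.096  0.575  1.447] tcp [480.342 -17.388  36.349] grasp [480.388 -17.368  47.348]
x [-0.999 -0.033  0.004] y [-0.033  0.999 -0.002] z [-0.004 -0.002 -1.   ] F [ 1.239 -0.302  0.289] 85.24985954365297
[[-0.1, -0.1, 0.7, 0, 0, 0, 0], [-0.5, -0.4, 2.6, 0, 0, 0, 0], [-1, -0.9, 5.5, 0, 0, -0.01, 0], [-1.7, -1.5, 8.9, 0, 0, -0.01, 0], [-2.4, -2.1, 12.7, 0, 0, -0.02, 0], [-3.1, -2.8, 16.4, 0, 0, -0.02, 0], [-3.8, -3.3, 19.9, 0, 0, -0.03, 0], [-4.3, -3.8, 22.7, 0, 0, -0.03, 0], [-4.7, -4.1, 24.7, 0, 0, -0.03, 0], [-4.8, -4.3, 25.4, 0, 0, -0.03, 0]]
```

Request:
jog_arm(series=[[0,0,0.7,0,0,0,0],[0,0,2.6,0,0,0,0],[0,0,5.5,0,0,0,0],[-0.7,0,8.9,0,0,0,0],[-1.5,0,12.7,0,0,0,0],[-2.5,0,16.4,0,0,0,0],[-3.5,0,19.9,0,0,0,0],[-4.3,0,22.7,0,0,0,0],[-4.7,0,24.7,0,0,0,0],[-4.8,0,25.4,0,0,0,0]])

```text
time: 29.88
tool_pos: [432.8, -17.3, 294.2]
tool_rot: [-0.052, 3.14, -0.003]
wrist_force: [0.0, 0.8, -0.2]
gripper_width: 85.2
```

```bash
python3 st.py; python3 - <<'E'
from h import *
p=camera_params('wrist');shot('wrist','w23'); np.savez('w23.npz',**p)
im=cv2.imread(f'pics/w23.png')[170:340,130:450].astype(float); im=np.clip((im-10)*1.6,0,255).astype(np.uint8)
cv2.imwrite('pics/w23c.png',cv2.resize(im,None,fx=2.5,fy=2.5,interpolation=cv2.INTER_CUBIC))
E
```

```text
29.8833 [ 0.065  0.036 -0.142  1.946  0.008  1.159  1.524] tcp [432.769 -17.329 294.239] grasp [432.754 -17.308 305.239]
x [-0.999 -0.033 -0.001] y [-0.033  0.999 -0.002] z [ 0.001 -0.002 -1.   ] F [ 0.024  0.84  -0.155] 85.21827344595286
```

View pics/w23c.png

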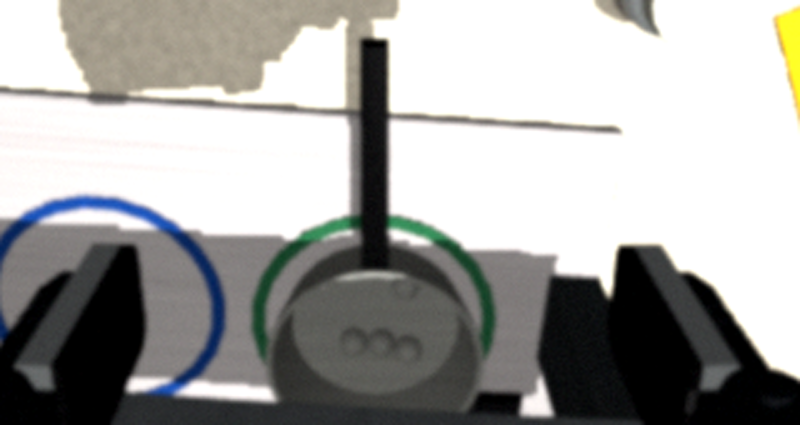

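```bash
python3 - <<'E'
from h import *
from scipy.optimize import least_squares
np.set_printoptions(precision=3,suppress=True)
p=dict(np.load('w23.npz'))
P=lambda a,b,z:at("wrist",130+a/2.5,170+b/2.5,z,p)
h1=P(374,43,55);h0=P(374,270,55);d=(h0-h1)/np.linalg.norm(h0-h1);print("h",h1,h0,np.linalg.norm(h1-h0),np.arctan2(d[1],d[0]),"pan c",h1+181*d)
def circ(pts,r):
    X=np.array([P(a,b,z)[:2] for a,b,z in pts]);q=least_squares(lambda c:np.hypot(*(X-c[:2]).T)-r,X.mean(0)+[10,0]);return q.x,q.fun
print("green",circ([(a,b,12) for a,b in [(375,214),(495,315),(252,315),(272,262),(480,268),(320,228),(430,226),(490,350)]],72))
f=np.array([P(a,b,17)[:2] for a,b in [(292,330),(462,330),(374,393),(320,290),(440,290)]]);print("floor",f,f[:2].mean(0))
import ov
E
python3 - <<'E'
from ov import *
p=dict(np.load('w23.npz'))
ov('pics/w23.png',"wrist",p,(636.5,-12),(636.5,-12),210,240,350,340,5,'pics/ov23.png')
E
```

```text
h [453.119 -17.895  55.   ] [574.813 -14.014  55.   ] 121.75574567083541 0.03187906355892096 pan c [634.027 -12.126  55.   ]
green (array([637.361, -12.109]), array([ 0.729, -0.3  ,  0.492,  0.095, -0.071, -1.215,  0.434,  0.214]))
floor [[640.036 -60.363]
 [636.647  39.587]
 [683.725 -10.698]
 [612.084 -44.121]
 [609.759  25.003]] [638.341 -10.388]
```

View pics/ov23.png

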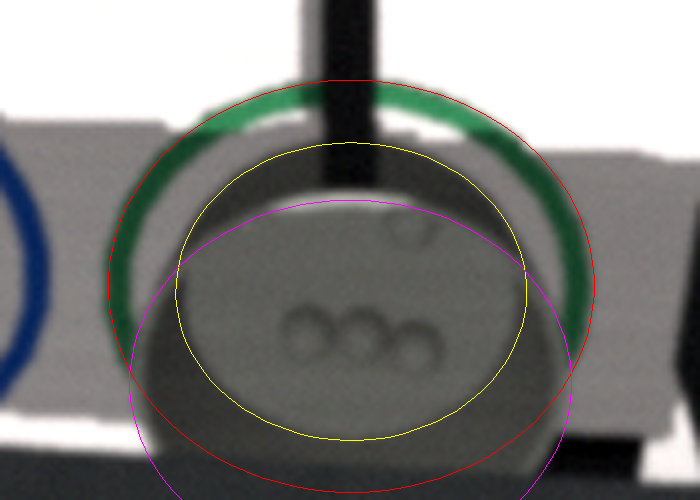

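```bash
python3 - <<'E'
from h import *
shot('top','t24');shot('scene','s24')
print(state()['dq'].round(3))
a=cv2.imread('pics/t24.png');b=cv2.imread('pics/s24.png')
cv2.imwrite('pics/fin.png',np.vstack([cv2.resize(a[80:290,60:500],(660,315)),cv2.resize(b[90:340,60:500],(500,284))[:, :].copy() if False else cv2.copyMakeBorder(cv2.resize(b[90:340,60:500],(500,284)),0,0,0,160,cv2.BORDER_CONSTANT)]))
E
```

```text
[ 0.001  0.03   0.     0.023  0.    -0.008 -0.002]
```

View pics/fin.png

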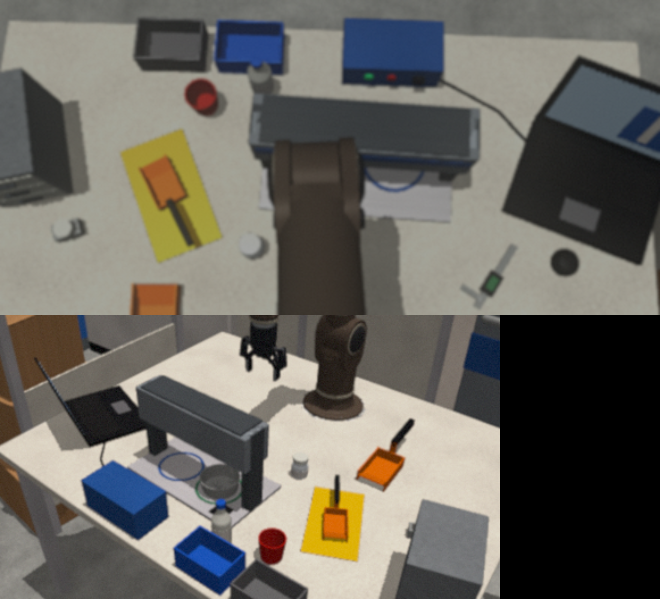

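Scoop upright on its mat, pan in the green ring, bystanders in place, gripper clear.

```bash
python3 -c "
from cell import *
print(sign_off())"
```

```text
the job is handed in; nothing more can be done
None
```

I tipped all four balls into the pan on the blue ring and set the scoop back on its mat. I then slid the pan into the green ring without lifting it, let go and handed the job in at about 30 s.

- **Balls:** the last wrist picture shows all four in the pan.
- **Pan position:** its centre is about 3 mm from the green ring's centre. The other estimates agree to within a few mm, against the 12 mm allowed. One sketchy scene-camera overlay was off by a similar amount.
- **Handle:** it points about 0.06 rad off straight out, against the 0.2 rad allowed.
- **Scoop:** it stands upright, empty and let go on the mat. The last overview pictures show this.
- **Bystanders and gripper:** nothing else on the bench looks moved, and the gripper was open and clear. I judged this by eye from those pictures and did not measure it.
- **Bridge:** I saw no sign of contact in the wrist forces.

No check failed.

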